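# Lid the pitcher and dip it with the gauge rod

## Task

Set the steel lid squarely home on the empty pitcher, with its slanting guide tube on the pitcher's handle side, and let go of it. Then take the dip rod from its wooden rest, push it down the guide tube until its collar stops on the tube's mouth, pause there a moment, draw it right out and finish still holding it level and motionless, in the air about a hand's width or two (roughly 10 to 20 cm) above the bare wooden coaster with its tip over the middle of the coaster, ready to be read. Leave the lid seated and the other loose things on the counter where they stand.

Things in the scene. Friction and masses are not known exactly. Their poses are not given: they have to be found in the camera images.
- pitcher_mouth (a point): White ceramic pitcher, round, fixed to the counter, 120 mm tall, outer diameter 107 mm at the rim, mouth 97 mm across, wall 5 mm. This point is the centre of the mouth in the plane of the rim. z up; +x points to the pitcher's handle (a loop reaching 94 mm out, top 104 mm above the counter), a small spout lip is on the -x side.
- lid_grip (a point): Grip point of the loose steel lid (0.25 kg), which starts upright on the wooden coaster: on the centre of its wooden grip bar, 24 mm above the disc's top face and 12 mm below the bar's top. Bar 34 mm long (lid x), 14 mm wide (lid y), 36 mm tall, 24 mm off the lid's centre in -x. Axes are the lid's: z up, x from the bar to the guide tube.
- lid_seat (a point): Centre of the underside of the lid's disc (114 mm across, 5 mm thick), axes of the lid; 24 mm in +x of and 29 mm below lid_grip. Under the disc a rounded locating ring, 90 mm across and 8 mm deep, drops into the pitcher's mouth. With the lid home this point coincides with pitcher_mouth.
- tube_mouth (a point): Centre of the open upper end of the lid's guide tube, axes of the lid; it lies 40.7 mm in +x and 25.1 mm above lid_seat. The tube slopes at 35 degrees to the level: its axis goes from this mouth inward and down along (-0.819,0,-0.574) in lid axes, through the disc into the pitcher. Tube bore 13 mm, about 41 mm long, mouth flared to 20 mm, outer 29 mm.
- tube_deep (a point): Point on the tube's axis 90 mm past the mouth, inside the pitcher: where the rod's tip comes when the collar is on the mouth. Axes of the lid.
- rod_grip (a point): Centre of the wooden grip (14 mm diameter, 80 mm long) of the loose dip rod (0.1 kg), which starts level in two V-notched posts of a fixed wooden rest, axis 65 mm above the counter. The x axis runs along the rod from the tip to the grip end. The posts, 8 mm thick, stand about 33 mm from here in +x and 101 mm in -x; below is an 8 mm base plate.
- rod_collar (a point): Centre of the tip-side face of the rod's steel collar (30 mm diameter, 6 mm thick), on the rod's axis, 46 mm in -x of rod_grip; axes of the rod.
- rod_tip (a point): Tip of the rod's steel shaft (8 mm diameter, 90 mm long from the collar's face), 136 mm in -x of rod_grip; axes of the rod.
- coaster: Wooden coaster fixed to the counter, 130 x 130 x 12 mm, origin at the centre of its underside; the lid starts on it.
- tumbler: Bystander: glass tumbler upside down, 72 mm diameter, 105 mm tall, origin at the centre of its underside.
- funnel: Bystander: dark silicone funnel, wide end down, 100 mm diameter, 85 mm tall, origin at the centre of its underside.
- spoon: Bystander: steel spoon lying on the counter.
- jar: Bystander: small jar with steel cap, 54 mm diameter, 70 mm tall, origin at the centre of its underside.
- stirrer: Bystander: plain thin steel stirrer without collar lying on the counter, 225 mm long.
- bowl: Bystander: white bowl with yellow fruit, 130 mm diameter, about 95 mm tall, origin at the centre of its underside.
Things that resemble listed ones, but are neither listed nor needed, are in the scene too. What is shaped like the part that bears lid_grip but pink or red is not meant.

How it is judged:
By the outcome, as a careful person would: the job done as asked, in the order asked, and still so for the second after the job is handed in, while the arm keeps its last pose, push and grip.
It also fails if it takes over 72 s, if anything falls off the work surface, if the arm or the gripper's body presses on something with over 40 N, if the wrist force passes 120 N, or if a joint passes its speed limit or range.

## Robot

A 7-joint arm with a two-finger parallel gripper is mounted at the origin on the work surface. World frame = base frame: x ahead of the robot, y to its left, z up, the work surface at z = 0. Lengths are in m, angles in rad, forces in N, time in s.
With the tool pointing down it reaches from about 0.35 to 0.9 m from the base axis. Payload 19.9 kg.
Tool frame: the origin (TCP) lies between the finger pads; the fingertips stand 14 mm ahead of it and the grasp point (between the pads) lies 5 mm behind it; z points along the fingers, y is the direction in which the jaws open and shut (so a half turn about z gives the same grasp; the last joint's range is limited). The gripper opens to 85 mm and grips with 20 to 120 N. Pads are 22 mm wide; open, the fingers measure 114 mm over their backs; the gripper's body (76 mm by 85 mm) begins 54 mm behind the grasp point. The pads swing forward as they close: fully open they stand 13 mm farther back than shut.
Start: joints at [1.115, 0.417, -0.01, 1.614, 0.005, 1.111, -0.053], TCP at [0.251, -0.572, 0.245] pointing down, gripper open.
Joint ranges: [-2.81, 2.81], [-0.39, 2.02], [-1.27, 1.25], [0.06, 2.57], [-1.19, 4.33], [0.19, 2], [-2.82, 2.82]. Speed limits (rad/s): [1.89, 1.89, 2.39, 2.39, 3.01, 3.01, 3.01].

## Interface

Orientations are given as a unit quaternion [w, x, y, z].
In Python, from bench import r gives the robot as it stands.
- The arm moves only by the tool play_rows, never from a script. Its argument "commands" is a list of rows, each an object of numbers: "tx", "ty", "tz": the shift along the tool's x, y, z in cm; "turn": the turn about the tool's z in rad. A call has 1 to 20 rows; each row shifts and turns the commanded pose from where the row before left it, along the tool's axes as they then stand; what a row does not reach is not made up. A row lasts 1/8 s, in which the tool goes at most 62.5 mm and 10.7 degrees, less where a joint would pass 70% of its speed; a pose out of reach is approached as far as the arm can. A call is refused whole if a number of a shift passes 6.25 or a number of a turn 0.188, either way. A call with a gripper value outside its range is refused whole. "jaw" is the gripper's target within -1 to 1 (fully open at 1, half-way at 0, shut at -1), set as the call begins (left out, the last holds). The fingers move at their own pace and stop on an object; the grip force is fixed at half the most. Time passes only in rows, so rows that do not move let the fingers close. It gives the time, the measured TCP pose, the force and the opening at its end, in the units of the state.
- r.observe(): the state, without advancing time (a new reading comes with each control period).
- r.camera(name): name is "side" or "top" or "wrist"; returns a dict with "img" (480x640x3 uint8, blue, green, red), "range_z" (480x640 float32, m along the optical axis (not along the pixel's ray), 0 where there is no reading), "K" (3x3 intrinsics, pixels), "R" (3x3) and "t" (3): a world point X has camera coordinates R X + t; the wrist camera has in their place "T_tool_cam" (4x4, takes a point from camera to tool coordinates, whose origin is the TCP and whose axes are the flange's). Camera axes: x right, y down, z forward; pixel columns grow to the right and rows downward; lengths in m; the calibration is good to about 2 mm. A picture is of the moment at which its call begins: read the wrist's pose just before it.
- r.close_job(): hands the job in, once; it reports no verdict.
Trained networks look in a picture, given as the dict that the camera call returned (one of the last four; its "shot" number tells which), for a name from the list of things; names that differ only in an ending like _2 or _b are one class to them, and where a whole thing is asked for, a point or a joint stands for the part that bears it (a point fixed in the world has none). Each returns a list of dicts, best first, with "conf" (0 to 1); they miss things now and then, are a little off and sometimes report something else, mostly with a low value. They report only what shows in the picture. A call takes as long as a camera call. They do not tell look-alikes from the thing itself.
- r.spot_in(picture, target): "bbox" ([left, top, right, bottom] in pixels, round what is visible of it).
- r.trace(picture, target): "region" (480x640 bool, what is visible of it) and "bbox" ([left, top, right, bottom] in pixels, round what is visible of it).
- r.place_of(picture, target): "uv" ([column, row] in pixels: a listed point, or the origin of a listed thing).
The state is a dict: "time": time; "joint_positions": joint angles; "dq": joint speeds; "effort": joint torques, N m; "tool_pos": TCP position; "eef_rot": TCP orientation; "ft_force": force on the tool from outside, world axes, zero at the start; "moment": the same for the moment, N m; "gripper_width": finger opening in m.
Only numpy, scipy, OpenCV 4.12 (cv2) and the standard library are available. Lean on these libraries where they do the work, as an engineer would, in place of code of your own. Each camera call takes 0.05 s, during which the arm holds its last target.

## Working session

There is one attempt and no reset: what is moved stays moved. The work goes in short steps, Python scripts to look and compute and a tool call to move; the robot and the scene stay as the last step left them, time stands still between calls to the robot, and variables do not carry over. Pictures are saved under pics/ and viewed, and the job is handed in when it is done.

Besides the shell and the picture viewer there is one more tool, called after ">>>" as name([rows], argument=value, ...), one row to a line, values as JSON. play_rows: Moves the arm, as the interface text tells. Its arguments: {"type":"object","properties":{"commands":{"type":"array"},"jaw":{"type":"number"}},"required":["commands"]}

```bash
ls; mkdir -p pics
python3 - <<'E'
from bench import r
import cv2,numpy as np
s=r.observe()
for k,v in s.items(): print(k,np.round(v,3))
for n in ["side","top","wrist"]:
    c=r.camera(n); cv2.imwrite(f"pics/{n}0.png",c["img"]); print(n,c["K"].round(1).tolist(),[ (k,np.round(c[k],3).tolist()) for k in ("R","t","T_tool_cam") if k in c])
E
```

```text
pics
time 0.0
joint_positions [ 1.116  0.418 -0.01   1.614  0.005  1.111 -0.053]
dq [ 0.     0.001 -0.001 -0.001  0.001 -0.     0.001]
effort [ 0.0000e+00 -8.6445e+01  6.7900e-01 -4.3491e+01  1.9000e-02  7.0000e-03
 -0.0000e+00]
tool_pos [ 0.251 -0.572  0.245]
eef_rot [-0.001  0.979  0.205 -0.   ]
ft_force [-0.002  0.522 -0.541]
moment [-0.014  0.03  -0.039]
gripper_width 0.085
side [[603.5, 0.0, 314.7], [0.0, 603.5, 244.7], [0.0, 0.0, 1.0]] [('R', [[-0.798, -0.603, -0.013], [-0.456, 0.618, -0.641], [0.395, -0.505, -0.768]]), ('t', [0.466, 0.292, 1.459])]
top [[554.3, 0.0, 318.9], [0.0, 554.3, 245.9], [0.0, 0.0, 1.0]] [('R', [[-0.029, -1.0, -0.003], [-0.997, 0.029, -0.076], [0.076, 0.0, -0.997]]), ('t', [0.083, 0.567, 1.315])]
wrist [[356.1, 0.0, 315.3], [0.0, 356.1, 237.4], [0.0, 0.0, 1.0]] [('T_tool_cam', [[0.001, -0.953, -0.302, 0.077], [1.0, 0.0, 0.0, 0.001], [-0.0, -0.302, 0.953, -0.129], [0.0, 0.0, 0.0, 1.0]])]
```

View pics/top0.png

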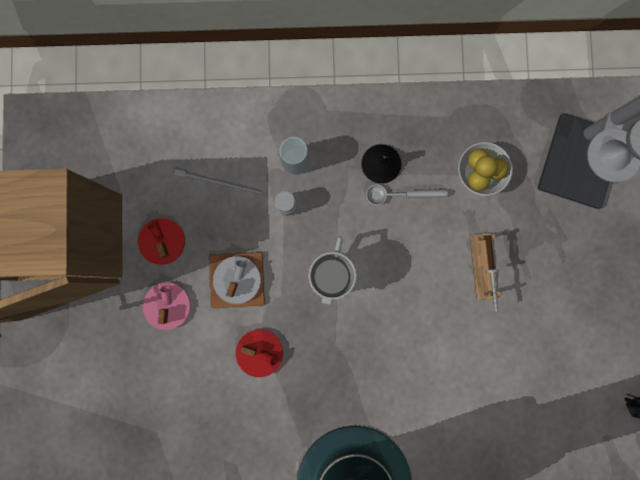

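View pics/side0.png

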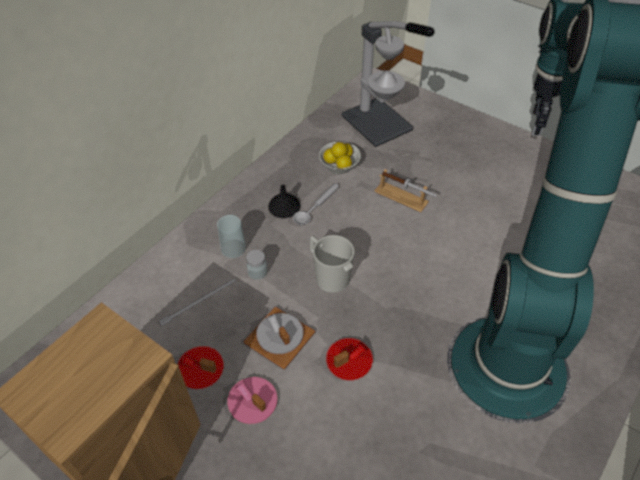

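View pics/wrist0.png

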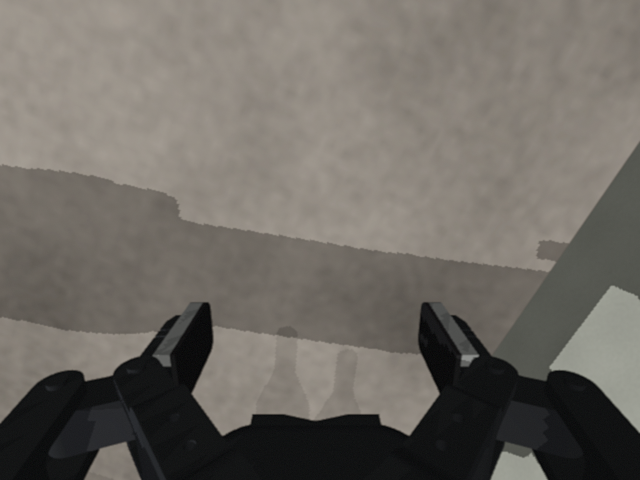

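```bash
cat > h.py <<'E'
from bench import r
import cv2,numpy as np
from scipy.spatial.transform import Rotation as Ro
def ray(c,uv):
    K=c["K"]; d=np.array([(uv[0]-K[0,2])/K[0,0],(uv[1]-K[1,2])/K[1,1],1.])
    return c["R"].T@(-c["t"]), c["R"].T@d
def atz(c,uv,z):
    o,d=ray(c,uv); return o+d*(z-o[2])/d[2]
def tri(cs,uvs):
    A=np.zeros((3,3));b=np.zeros(3);L=[]
    for c,uv in zip(cs,uvs):
        o,d=ray(c,uv);d=d/np.linalg.norm(d);P=np.eye(3)-np.outer(d,d);A+=P;b+=P@o;L.append((o,d,P))
    X=np.linalg.solve(A,b); return X,[np.linalg.norm(P@(X-o)) for o,d,P in L]
def cloud(c):
    z=c["range_z"];v,u=np.mgrid[0:480,0:640];K=c["K"]
    p=np.stack([(u-K[0,2])/K[0,0]*z,(v-K[1,2])/K[1,1]*z,z],-1)
    return (p-c["t"])@c["R"]
def wcam(c,s):
    q=s["eef_rot"];Rt=Ro.from_quat([q[1],q[2],q[3],q[0]]).as_matrix();T=np.eye(4);T[:3,:3]=Rt;T[:3,3]=s["tool_pos"]
    M=np.linalg.inv(T@c["T_tool_cam"]); c["R"]=M[:3,:3];c["t"]=M[:3,3];return c
E
python3 - <<'E'
from h import *
a=r.camera("top");b=r.camera("side")
np.savez("cl.npz",top=cloud(a),side=cloud(b),ti=a["img"],si=b["img"])
import pickle;pickle.dump((dict(a),dict(b)),open("c0.pkl","wb"))
for n in ["pitcher_mouth","lid_grip","lid_seat","tube_mouth","rod_grip","rod_collar","rod_tip","coaster"]:
    A=r.place_of(a,n);B=r.place_of(b,n)
    print(n);
    for x in A[:4]: print("  top",np.round(x["uv"],1),round(x["conf"],2))
    for x in B[:4]: print("  side",np.round(x["uv"],1),round(x["conf"],2))
    best=sorted((tri([a,b],[x["uv"],y["uv"]])+(x["uv"],y["uv"]) for x in A[:5] for y in B[:5]),key=lambda t:sum(t[1]))
    for t in best[:5]: print("   tri",t[0].round(4),np.round(t[1],4),np.round(t[2]),np.round(t[3]))
print(r.observe()["time"])
E
```

```text
pitcher_mouth
  top [331.8 276.3] 0.8
  top [479.2 170.4] 0.23
  side [330.9 247.4] 0.76
  side [282.5 332.9] 0.24
   tri [0.4951 0.0417 0.1328] [0.0032 0.0032] [332. 276.] [331. 247.]
   tri [ 0.9064 -0.5466 -0.7349] [0.0113 0.0113] [479. 170.] [331. 247.]
   tri [ 0.5545  0.0837 -0.2642] [0.0752 0.0752] [332. 276.] [282. 333.]
   tri [ 1.2278 -0.7469 -1.9012] [0.1753 0.1753] [479. 170.] [282. 333.]
lid_grip
  top [230.2 290. ] 0.95
  top [164.3 315.3] 0.92
  top [246.6 350.3] 0.59
  top [159.3 246.6] 0.58
  side [259.1 403.5] 0.97
  side [206.9 363.5] 0.74
  side [338.  359.5] 0.71
  side [283.6 333.6] 0.66
   tri [0.4688 0.2769 0.0526] [0.0001 0.0001] [230. 290.] [284. 334.]
   tri [0.4121 0.4407 0.0188] [0.0011 0.0011] [164. 315.] [259. 404.]
   tri [0.3271 0.2449 0.0315] [0.0015 0.0015] [247. 350.] [338. 360.]
   tri [0.5736 0.4444 0.0366] [0.0041 0.0041] [159. 247.] [207. 364.]
   tri [0.5653 0.3898 0.2512] [0.0075 0.0075] [159. 247.] [207. 298.]
lid_seat
  top [163.3 244. ] 0.96
  top [165.9 309.6] 0.69
  top [256.4 352.9] 0.58
  top [238. 278.] 0.57
  side [281.  332.9] 0.89

[... 1021 characters left out ...]
69
  side [396.6 176.7] 0.78
  side [272.9 317.3] 0.31
   tri [ 0.5427 -0.3451  0.054 ] [0.0044 0.0044] [493. 249.] [397. 177.]
   tri [ 0.6537 -0.2045 -0.35  ] [0.2674 0.2674] [493. 249.] [273. 317.]
rod_collar
  top [490.8 272.5] 0.63
  side [409.2 183.9] 0.76
   tri [ 0.4901 -0.3327  0.0644] [0.0023 0.0023] [491. 272.] [409. 184.]
rod_tip
  top [497.  308.8] 0.79
  side [437.1 193.6] 0.48
  side [279.6 335.2] 0.23
   tri [ 0.4048 -0.3429  0.0665] [0.0038 0.0038] [497. 309.] [437. 194.]
   tri [ 0.4779 -0.0659 -0.0297] [0.2993 0.2993] [497. 309.] [280. 335.]
coaster
  top [403.9 192.3] 0.63
  side [279.1 338.2] 0.9
   tri [ 0.947  -0.2857 -1.1808] [0.069 0.069] [404. 192.] [279. 338.]
1.05
```

Run:
```python
import cv2
a=cv2.imread("pics/top0.png");b=cv2.imread("pics/side0.png")
cv2.imwrite("pics/topcrop.png",cv2.resize(a[220:320,200:360],None,fx=5,fy=5,interpolation=2))
cv2.imwrite("pics/rodcrop.png",cv2.resize(a[220:320,440:540],None,fx=6,fy=6,interpolation=2))
cv2.imwrite("pics/sidecrop.png",cv2.resize(b[220:370,230:390],None,fx=4,fy=4,interpolation=2))
```

```text
(no output)
```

View pics/topcrop.png

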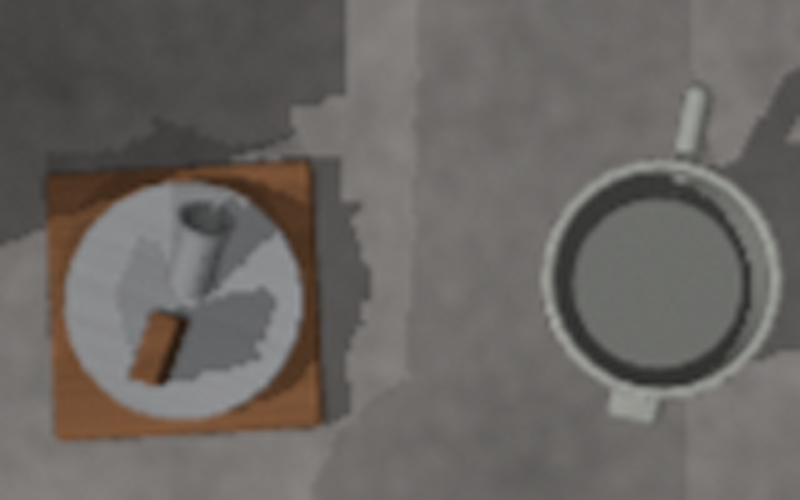

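View pics/rodcrop.png

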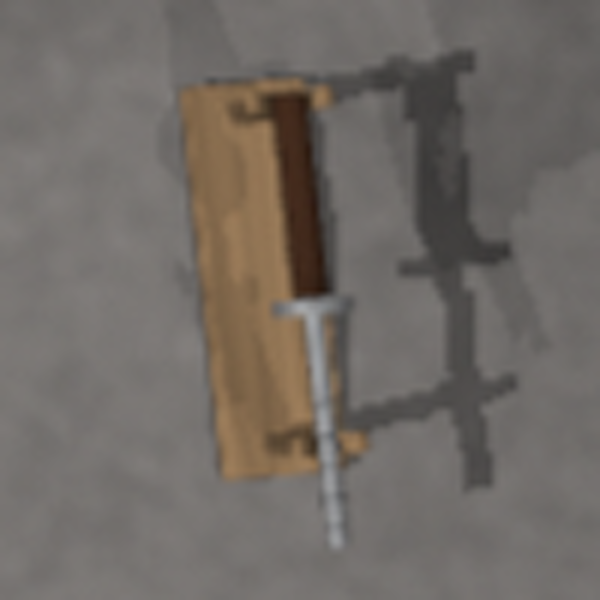

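View pics/sidecrop.png

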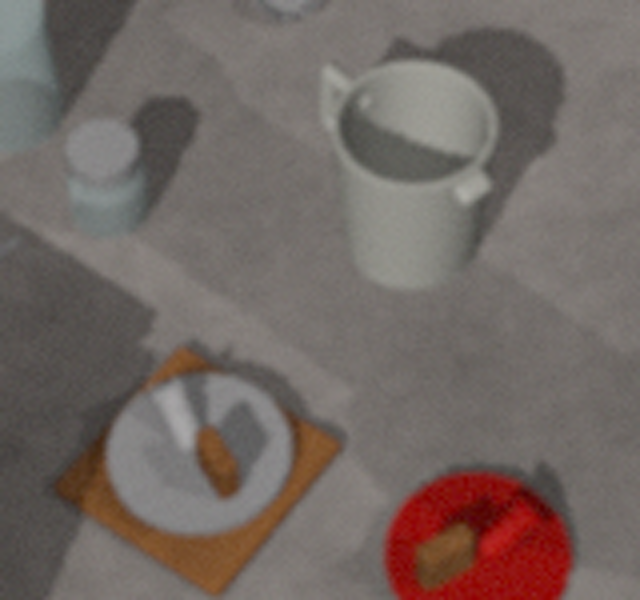

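```bash
cat >> h.py <<'E'
from scipy.optimize import least_squares
def circ(p,rad=None):
    f=lambda q:np.hypot(p[:,0]-q[0],p[:,1]-q[1])-(rad or q[2])
    m=p.mean(0); s=least_squares(f,[m[0],m[1],.05],loss="soft_l1",f_scale=.001); return s.x, np.sqrt(np.mean(s.fun**2))
E
python3 - <<'E'
from h import *
import pickle
d=np.load("cl.npz");a,b=pickle.load(open("c0.pkl","rb"))
for n in("top","side"):
    P=d[n].reshape(-1,3)
    t=P[(abs(P[:,0]-.5)<.4)&(abs(P[:,1]+.15)<.1)]; print(n,"table z",np.median(t[:,2]).round(4))
    q=P[(np.hypot(P[:,0]-.497,P[:,1]-.042)<.06)&(abs(P[:,2]-.121)<.006)]
    c,e=circ(q); print("rim",c.round(4),e.round(4),len(q),np.median(q[:,2]).round(4))
    h=P[(np.hypot(P[:,0]-c[0],P[:,1]-c[1])>.058)&(np.hypot(P[:,0]-c[0],P[:,1]-c[1])<.11)&(P[:,2]>.06)&(P[:,2]<.13)]
    print("handle/spout pts",len(h));
    hh=h[h[:,0]>c[0]+.03]; print(hh[np.argsort(hh[:,0])][::max(1,len(hh)//14)].round(3).tolist())
    q=P[(np.hypot(P[:,0]-.495,P[:,1]-.263)<.062)&(abs(P[:,2]-.025)<.004)]
    print("lid disc",len(q),np.median(q[:,2]).round(4),q[:,:2].min(0).round(4),q[:,:2].max(0).round(4))
    q=P[(np.hypot(P[:,0]-.495,P[:,1]-.263)<.055)&(P[:,2]>.052)]
    print("bar top",len(q),q.mean(0).round(4),q[:,2].max().round(4))
    g=q[:,:2]-q[:,:2].mean(0);w,v=np.linalg.eigh(g.T@g/len(g));print(np.sqrt(w).round(4),np.degrees(np.arctan2(v[1,1],v[0,1])).round(1))
# lid disc edge in top image by color vs wood
tr=None
E
```

```text
top table z 0.0009
rim [0.4955 0.0398 0.0506] 0.002 358 0.1201
handle/spout pts 100
[[0.552, 0.021, 0.104], [0.554, 0.021, 0.101], [0.557, 0.025, 0.103], [0.559, 0.023, 0.106], [0.559, 0.03, 0.102], [0.561, 0.028, 0.104], [0.563, 0.023, 0.104], [0.564, 0.018, 0.098], [0.566, 0.027, 0.101], [0.568, 0.018, 0.099], [0.57, 0.02, 0.102], [0.571, 0.027, 0.098], [0.573, 0.023, 0.1], [0.575, 0.018, 0.102], [0.577, 0.016, 0.102], [0.577, 0.025, 0.099], [0.58, 0.022, 0.096], [0.582, 0.022, 0.094]]
lid disc 1263 0.0254 [0.4374 0.2114] [0.5502 0.323 ]
bar top 118 [0.4822 0.2713 0.0592] 0.0652
[0.0046 0.0241] 158.3
side table z 0.0017
rim [0.4928 0.0415 0.0506] 0.0024 282 0.1193
handle/spout pts 89
[[0.557, 0.029, 0.102], [0.56, 0.02, 0.1], [0.563, 0.025, 0.103], [0.565, 0.027, 0.103], [0.568, 0.027, 0.097], [0.569, 0.025, 0.103], [0.572, 0.021, 0.101], [0.573, 0.029, 0.1], [0.574, 0.023, 0.101], [0.575, 0.023, 0.075], [0.576, 0.017, 0.098], [0.577, 0.024, 0.104], [0.578, 0.018, 0.098], [0.578, 0.022, 0.093], [0.58, 0.025, 0.07], [0.581, 0.024, 0.089]]
lid disc 954 0.0253 [0.4345 0.2116] [0.5488 0.3238]
bar top 104 [0.4759 0.2749 0.0591] 0.0689
[0.0046 0.0231] 158.1
```

Run:
```python
from h import *
import pickle
d=np.load("cl.npz");a,b=pickle.load(open("c0.pkl","rb"))
for n in("top","side"):
    P=d[n].reshape(-1,3)
    q=P[(P[:,1]>.3)&(P[:,2]>.08)&(P[:,0]>0.2)&(P[:,0]<.9)]; print(n,"cab",q.min(0).round(3),q.max(0).round(3))
    q=P[(P[:,1]<-.25)&(P[:,1]>-.45)&(P[:,2]>.03)&(P[:,0]>0.38)&(P[:,0]<.62)]; print(n,"rod",len(q),q.min(0).round(3),q.max(0).round(3))
    m=q[:,2]>.055; q=q[m]; 
    from numpy.linalg import svd
    c=np.median(q,0);u,s,v=svd(q-q.mean(0));print(q.mean(0).round(4),v[0].round(3))
f=lambda x,y:(440+x/6,220+y/6)
for nm,p in (("end",(288,97)),("gripcollarside",(310,295)),("tip",(337,546))):
    print(nm,atz(a,f(*p),.065).round(4))
def rot(c): pass
s=r.observe(); q=s["eef_rot"];R=Ro.from_quat([q[1],q[2],q[3],q[0]]).as_matrix()
for tgt in ([.4707,.2762,.25],):
    print((R.T@(np.array(tgt)-s["tool_pos"])*100).round(2))
```

```text
top cab [0.385 0.547 0.08 ] [0.714 0.799 0.307]
top rod 468 [ 0.405 -0.349  0.03 ] [ 0.581 -0.31   0.085]
[ 0.504  -0.3304  0.0701] [-0.998 -0.063 -0.01 ]
side cab [0.416 0.549 0.08 ] [0.715 0.81  0.307]
side rod 321 [ 0.403 -0.349  0.03 ] [ 0.582 -0.309  0.086]
[ 0.4986 -0.3288  0.0689] [-0.997 -0.076 -0.015]
end [ 0.5768 -0.329   0.065 ]
gripcollarside [ 0.4997 -0.3335  0.065 ]
tip [ 0.4028 -0.3388  0.065 ]
[ 54.21 -68.86  -0.47]
```

>>> play_rows([
  {"tx":3.2,"ty":-4.1},
  {"tx":3.2,"ty":-4.1},
  {"tx":3.2,"ty":-4.1},
  {"tx":3.2,"ty":-4.1},
  {"tx":3.2,"ty":-4.1},
  {"tx":3.2,"ty":-4.1},
  {"tx":3.2,"ty":-4.1},
  {"tx":3.2,"ty":-4.1},
  {"tx":3.2,"ty":-4.1},
  {"tx":3.2,"ty":-4.1},
  {"tx":3.2,"ty":-4.1},
  {"tx":3.2,"ty":-4.1},
  {"tx":3.2,"ty":-4.1},
  {"tx":3.2,"ty":-4.1},
  {"tx":3.2,"ty":-4.1},
  {"tx":3.2,"ty":-4.1},
  {"tx":3.0,"ty":-3.3},
], jaw=1)

```text
invalid input
```

>>> play_rows([
  {"turn":0.16},
  {"turn":0.16},
  {"turn":0.16},
  {"turn":0.16},
  {"turn":0.15},
  {"tz":0},
])

```text
invalid input
```

```bash
cat >> h.py <<'E'
def pose():
    s=r.observe(); q=s["eef_rot"];R=Ro.from_quat([q[1],q[2],q[3],q[0]]).as_matrix()
    return s,np.array(s["tool_pos"]),R
def yaw(R): return np.degrees(np.arctan2(R[1,0],R[0,0]))
def go(tgt,s=None):
    s,p,R=pose(); print("t",s["time"],"tool",p.round(4),"yaw",yaw(R).round(2),"tilt z",R[:,2].round(4),"w",round(s["gripper_width"],4),"F",np.round(s["ft_force"],1)); 
    if tgt is not None: print("shift cm",(R.T@(np.array(tgt)-p)*100).round(2))
def wrist(name):
    s,p,R=pose(); c=r.camera("wrist"); cv2.imwrite(f"pics/{name}.png",c["img"]); return wcam(c,s)
E
python3 - <<'E'
from h import *
go([.4707,.2762,.25])
c=wrist("w1")
for n,z in (("lid_grip",.049),("lid_seat",.02),("tube_mouth",.045),("coaster",0)):
    for x in r.place_of(c,n)[:3]: print(n,np.round(x["uv"]),round(x["conf"],2),atz(c,x["uv"],z).round(4))
P=cloud(c).reshape(-1,3)
n=np.hypot(P[:,0]-.493,P[:,1]-.267)
q=P[(n<.062)&(abs(P[:,2]-.025)<.004)];print(len(q),q[:,:2].min(0).round(4),q[:,:2].max(0).round(4),np.median(q[:,2]))
q=P[(n<.06)&(P[:,2]>.054)&(P[:,2]<.09)];
q=q[(q[:,0]<.495)];
print("bar",len(q),q.mean(0).round(4),cv2.minAreaRect((q[q[:,2]>.058][:,:2]*1000).astype(np.float32)))
E
```

```text
t 1.05 tool [ 0.2513 -0.5722  0.2453] yaw 23.71 tilt z [-1.e-04  1.e-04 -1.e+00] w 0.0852 F [-0.2  0.3 -0.4]
shift cm [ 54.21 -68.86  -0.47]Traceback (most recent call last):
  File "<stdin>", line 8, in <module>
    return umr_minimum(a, axis, None, out, keepdims, initial, where)
ValueError: zero-size array to reduction operation minimum which has no identity
```

View pics/w1.png

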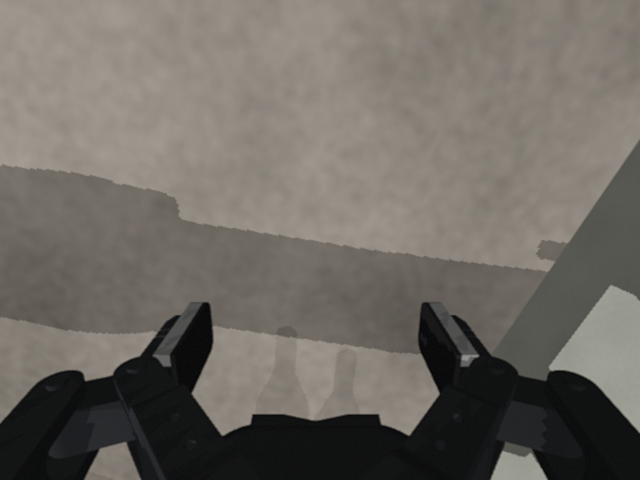

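>>> play_rows([
  {"tx":3.2,"ty":-4.1,"tz":0.0,"turn":0.0},
  {"tx":3.2,"ty":-4.1,"tz":0.0,"turn":0.0},
])

```text
time: 1.55
tool_pos: [0.2771, -0.4702, 0.245]
eef_rot: [-0.0, 0.979, 0.205, -0.0]
ft_force: [2.0, 0.8, 0.4]
gripper_width: 0.085
```

>>> play_rows([
  {"tx":3.2,"ty":-4.1,"tz":0.0,"turn":0.0},
  {"tx":3.2,"ty":-4.1,"tz":0.0,"turn":0.0},
  {"tx":3.2,"ty":-4.1,"tz":0.0,"turn":0.0},
  {"tx":3.2,"ty":-4.1,"tz":0.0,"turn":0.0},
  {"tx":3.2,"ty":-4.1,"tz":0.0,"turn":0.0},
  {"tx":3.2,"ty":-4.1,"tz":0.0,"turn":0.0},
  {"tx":3.2,"ty":-4.1,"tz":0.0,"turn":0.0},
  {"tx":3.2,"ty":-4.1,"tz":0.0,"turn":0.0},
  {"tx":3.2,"ty":-4.1,"tz":0.0,"turn":0.0},
  {"tx":3.2,"ty":-4.1,"tz":0.0,"turn":0.0},
  {"tx":3.2,"ty":-4.1,"tz":0.0,"turn":0.0},
  {"tx":3.2,"ty":-4.1,"tz":0.0,"turn":0.0},
  {"tx":3.2,"ty":-4.1,"tz":0.0,"turn":0.0},
  {"tx":3.2,"ty":-4.1,"tz":0.0,"turn":0.0},
  {"tx":3.0,"ty":-3.3,"tz":0.0,"turn":0.0},
], jaw=1)

```text
time: 3.42
tool_pos: [0.4707, 0.2785, 0.2454]
eef_rot: [-0.0, 0.979, 0.206, 0.0]
ft_force: [0.3, -0.3, 0.2]
gripper_width: 0.0856
```

>>> play_rows([
  {"tx":0,"ty":0,"tz":0,"turn":0.16},
  {"tx":0,"ty":0,"tz":0,"turn":0.16},
  {"tx":0,"ty":0,"tz":0,"turn":0.16},
  {"tx":0,"ty":0,"tz":0,"turn":0.16},
  {"tx":0,"ty":0,"tz":0,"turn":0.15},
  {"tx":0,"ty":0,"tz":0,"turn":0},
])

```text
time: 4.18
tool_pos: [0.4705, 0.2766, 0.2454]
eef_rot: [-0.0, 0.982, -0.187, 0.0]
ft_force: [0.6, -0.3, -1.1]
gripper_width: 0.0854
```

Run:
```python
from h import *
go([.4707,.2762,.25])
c=wrist("w2")
import pickle;pickle.dump(dict(c),open("cw.pkl","wb"))
for n,z in (("lid_grip",.049),("lid_seat",.02),("tube_mouth",.045)):
    for x in r.place_of(c,n)[:3]: print(n,np.round(x["uv"]),round(x["conf"],2),atz(c,x["uv"],z).round(4))
P=cloud(c).reshape(-1,3)
n=np.hypot(P[:,0]-.493,P[:,1]-.267)
q=P[(n<.062)&(abs(P[:,2]-.025)<.004)];print(len(q));
if len(q):print(q[:,:2].min(0).round(4),q[:,:2].max(0).round(4),np.median(q[:,2]))
```

```text
t 4.175 tool [0.4705 0.2766 0.2454] yaw -21.51 tilt z [ 3.e-04 -1.e-04 -1.e+00] w 0.0854 F [ 0.6 -0.3 -1.1]
shift cm [ 0.03  0.03 -0.46]
lid_grip [396. 323.] 0.94 [0.3289 0.2416 0.049 ]
lid_grip [191. 315.] 0.9 [0.4152 0.4351 0.049 ]
lid_grip [316. 215.] 0.74 [0.4666 0.2764 0.049 ]
lid_seat [191. 286.] 0.94 [0.4364 0.4351 0.02  ]
lid_seat [313. 182.] 0.74 [0.4927 0.2689 0.02  ]
lid_seat [411. 305.] 0.73 [0.3255 0.2186 0.02  ]
tube_mouth [ 61. 124.] 0.93 [0.6249 0.4557 0.045 ]
tube_mouth [170. 262.] 0.82 [0.4744 0.4291 0.045 ]
tube_mouth [312. 144.] 0.66 [0.5285 0.2561 0.045 ]
8686
[0.4345 0.2093] [0.548  0.3229] 0.025889246269125726
```

View pics/w2.png

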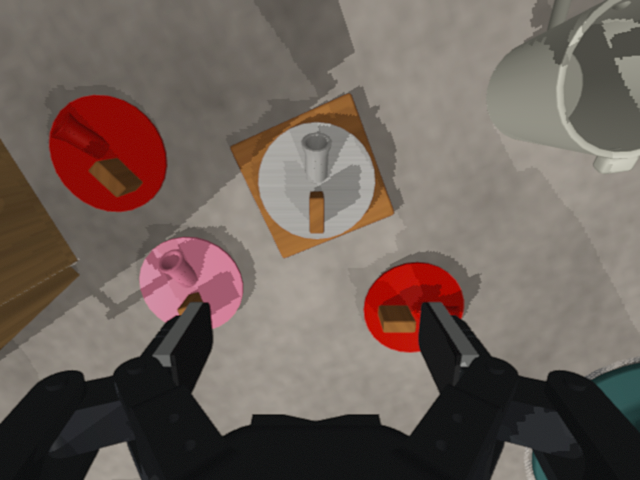

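>>> play_rows([
  {"tx":-0.1,"ty":0.15,"tz":3.5,"turn":0},
  {"tx":0,"ty":0,"tz":4,"turn":0},
  {"tx":0,"ty":0,"tz":4,"turn":0},
  {"tx":0,"ty":0,"tz":3.5,"turn":0},
  {"tx":0,"ty":0,"tz":2.5,"turn":0},
  {"tx":0,"ty":0,"tz":1.5,"turn":0},
  {"tx":0,"ty":0,"tz":0.9,"turn":0},
  {"tx":0,"ty":0,"tz":0,"turn":0},
], jaw=0.3)

```text
time: 5.38
tool_pos: [0.469, 0.2756, 0.0463]
eef_rot: [-0.0, 0.982, -0.187, -0.0]
ft_force: [0.5, -0.3, 1.2]
gripper_width: 0.0557
```

Run:
```python
from h import *
go(None)
c=wrist("w3")
```

```text
t 5.375 tool [0.469  0.2756 0.0463] yaw -21.53 tilt z [-2.e-04  1.e-04 -1.e+00] w 0.0557 F [ 0.5 -0.3  1.2]
```

View pics/w3.png

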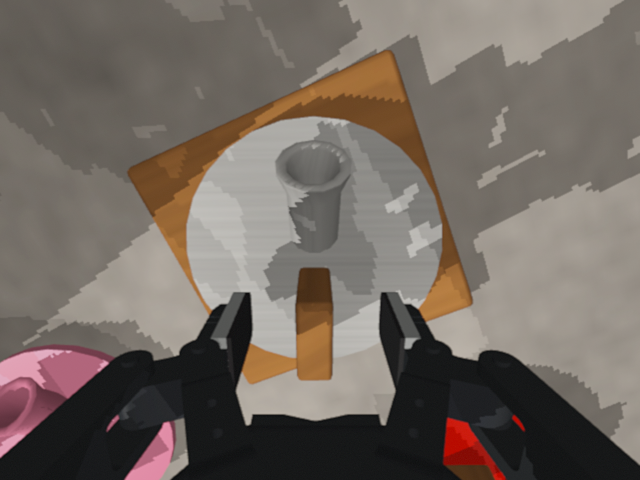

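>>> play_rows([
  {"tx":0,"ty":0,"tz":0,"turn":0},
  {"tx":0,"ty":0,"tz":0,"turn":0},
  {"tx":0,"ty":0,"tz":0,"turn":0},
  {"tx":0,"ty":0,"tz":0,"turn":0},
  {"tx":0,"ty":0,"tz":0,"turn":0},
], jaw=-1)

```text
time: 6.05
tool_pos: [0.4693, 0.2757, 0.0469]
eef_rot: [-0.0, 0.982, -0.187, 0.0]
ft_force: [-1.1, -1.4, 7.5]
gripper_width: 0.0133
```

Run:
```python
from h import *
go(None)
c=wrist("w4")
for n,z in (("lid_grip",.049),("lid_seat",.02),("tube_mouth",.045)):
    for x in r.place_of(c,n)[:2]: print(n,np.round(x["uv"]),round(x["conf"],2),atz(c,x["uv"],z).round(4))
P=cloud(c); m=(np.hypot(P[...,0]-.493,P[...,1]-.267)<.065)&(abs(P[...,2]-.025)<.004)
q=P[m];print(len(q),q[:,:2].min(0).round(4),q[:,:2].max(0).round(4))
# edge fit: upper half edge points
ed=cv2.morphologyEx(m.astype(np.uint8),cv2.MORPH_CLOSE,np.ones((5,5)))
cs,_=cv2.findContours(ed,0,1);k=max(cs,key=len)[:,0]; X=P[k[:,1],k[:,0]]
d=np.hypot(X[:,0]-.4915,X[:,1]-.2665);X=X[(d>.05)]
print(circ(X[:,:2]),circ(X[:,:2],.0565),len(X))
```

```text
t 6.05 tool [0.4693 0.2757 0.0469] yaw -21.55 tilt z [ 8.e-04  4.e-04 -1.e+00] w 0.0133 F [-1.1 -1.4  7.5]
lid_grip [314. 328.] 0.57 [0.4681 0.2755 0.049 ]
lid_seat [ 80. 426.] 0.66 [0.441 0.426 0.02 ]
lid_seat [314. 250.] 0.61 [0.4899 0.2668 0.02  ]
tube_mouth [  9. 406.] 0.93 [0.4791 0.4204 0.045 ]
tube_mouth [311. 166.] 0.9 [0.5286 0.2528 0.045 ]
34508 [0.4354 0.2087] [0.5479 0.3228]
(array([0.49127665, 0.26575348, 0.0565012 ]), np.float64(0.0007852076966142152)) (array([0.49127746, 0.26575314, 0.05      ]), np.float64(0.0007850041060385276)) 593
```

View pics/w4.png

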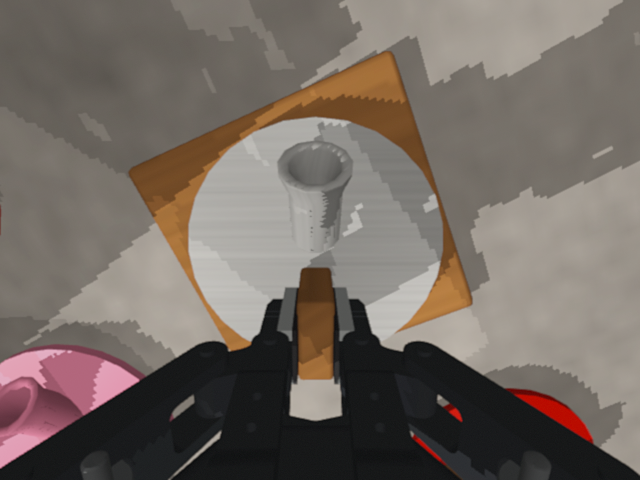

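>>> play_rows([
  {"tx":0,"ty":0,"tz":-0.8,"turn":0},
  {"tx":0,"ty":0,"tz":-2,"turn":0},
  {"tx":0,"ty":0,"tz":-3.2,"turn":0},
  {"tx":0,"ty":0,"tz":-3.6,"turn":0},
  {"tx":0,"ty":0,"tz":-3.5,"turn":0},
  {"tx":0.8,"ty":2,"tz":-2.2,"turn":0},
  {"tx":1.42,"ty":3.55,"tz":0,"turn":0},
  {"tx":1.42,"ty":3.55,"tz":0,"turn":0},
  {"tx":1.42,"ty":3.55,"tz":0,"turn":0},
  {"tx":1.42,"ty":3.55,"tz":0,"turn":0},
  {"tx":1.42,"ty":3.55,"tz":0,"turn":0},
  {"tx":0.64,"ty":1.55,"tz":0,"turn":-0.07},
  {"tx":0,"ty":0,"tz":0,"turn":-0.07},
  {"tx":0,"ty":0,"tz":0,"turn":0},
  {"tx":0,"ty":0,"tz":0,"turn":0},
])

```text
time: 8.12
tool_pos: [0.4701, 0.0463, 0.1994]
eef_rot: [-0.0, 0.993, -0.118, 0.0]
ft_force: [0.3, 0.0, -2.1]
gripper_width: 0.013
```

Run:
```python
from h import *
import pickle
go(None)
c=wrist("w5"); 
pickle.dump(dict(c),open("cw5.pkl","wb"))
for n in ("side","top"):
    b=r.camera(n);cv2.imwrite(f"pics/{n}5.png",cv2.resize(b["img"][150:350,200:440],None,fx=3,fy=3,interpolation=2))
    pickle.dump(dict(b),open(f"c{n}5.pkl","wb"))
a,b=pickle.load(open("c0.pkl","rb"))
f=lambda x,y:(200+x/5,220+y/5)
h1=atz(a,f(696,92),.1);h0=atz(a,f(687,150),.104);ce=atz(a,f(663,280),.12);sp=atz(a,f(633,406),.118)
print(h1,h0,ce,sp)
for p,q in((h1,ce),(h0,ce),(h1,h0),(ce,sp),(h1,sp)): print(np.degrees(np.arctan2(*(p-q)[[1,0]])).round(1))
```

```text
t 8.125 tool [0.4701 0.0463 0.1994] yaw -13.6 tilt z [ 0.e+00  1.e-04 -1.e+00] w 0.013 F [ 0.3  0.  -2.1]
[0.57858127 0.01967321 0.1       ] [0.55202671 0.0247185  0.104     ] [0.49331737 0.03772959 0.12      ] [0.43788245 0.0527117  0.118     ]
-12.0
-12.5
-10.8
-15.1
-13.2
```

View pics/w5.png

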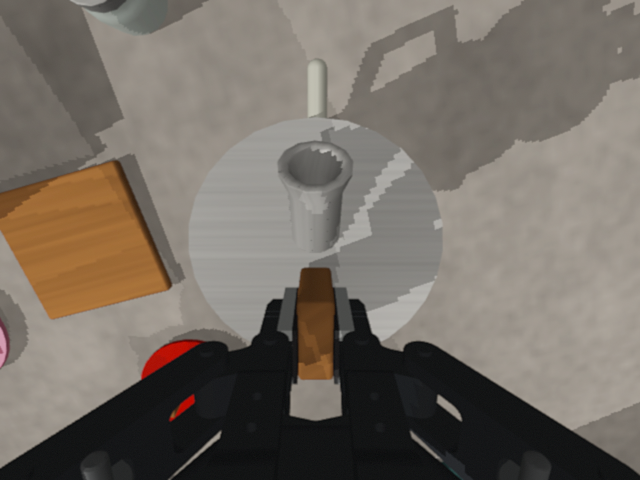

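View pics/side5.png

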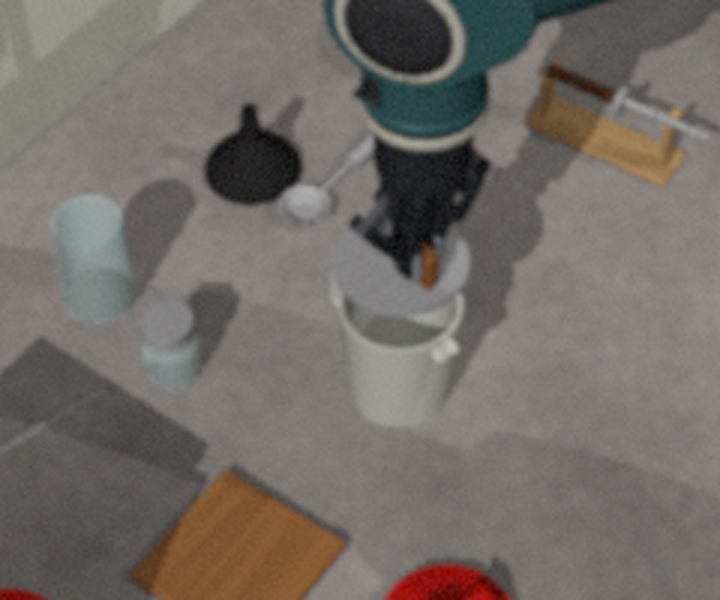

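>>> play_rows([
  {"tx":0.05,"ty":0.1,"tz":1,"turn":0},
  {"tx":0,"ty":0,"tz":1.5,"turn":0},
  {"tx":0,"ty":0,"tz":1,"turn":0},
  {"tx":0,"ty":0,"tz":0.5,"turn":0},
  {"tx":0,"ty":0,"tz":0.4,"turn":0},
  {"tx":0,"ty":0,"tz":0.4,"turn":0},
  {"tx":0,"ty":0,"tz":0.2,"turn":0},
  {"tx":0,"ty":0,"tz":0,"turn":0},
])

```text
time: 9.28
tool_pos: [0.4705, 0.045, 0.1493]
eef_rot: [-0.0, 0.993, -0.118, -0.0]
ft_force: [0.2, 0.9, -2.2]
gripper_width: 0.0124
```

Run:
```python
from h import *
go(None)
c=wrist("w6"); b=r.camera("side");cv2.imwrite(f"pics/side6.png",cv2.resize(b["img"][200:300,270:390],None,fx=5,fy=5,interpolation=2))
```

```text
t 9.275 tool [0.4705 0.045  0.1493] yaw -13.53 tilt z [-0.e+00  1.e-04 -1.e+00] w 0.0124 F [ 0.2  0.9 -2.2]
```

View pics/side6.png

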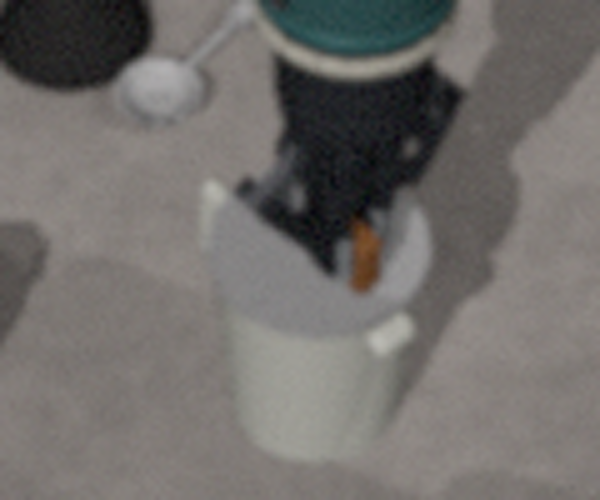

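>>> play_rows([
  {"tx":0,"ty":0,"tz":0.15,"turn":0},
  {"tx":0,"ty":0,"tz":0.1,"turn":0},
  {"tx":0,"ty":0,"tz":0.05,"turn":0},
  {"tx":0,"ty":0,"tz":0,"turn":0},
])

```text
time: 9.88
tool_pos: [0.4705, 0.045, 0.1471]
eef_rot: [0.0, 0.993, -0.118, 0.0]
ft_force: [-8.9, -1.3, 20.2]
gripper_width: 0.0132
```

>>> play_rows([
  {"tx":0,"ty":0,"tz":-0.05,"turn":0},
  {"tx":0,"ty":0,"tz":0,"turn":0},
  {"tx":0,"ty":0,"tz":0,"turn":0},
  {"tx":0,"ty":0,"tz":0,"turn":0},
  {"tx":0,"ty":0,"tz":-1,"turn":0},
  {"tx":0,"ty":0,"tz":-3,"turn":0},
  {"tx":0,"ty":0,"tz":-4,"turn":0},
  {"tx":0,"ty":0,"tz":-4,"turn":0},
  {"tx":0,"ty":0,"tz":-1,"turn":0},
  {"tx":0,"ty":0,"tz":0,"turn":0},
], jaw=0.3)

```text
time: 11.12
tool_pos: [0.4705, 0.0449, 0.2772]
eef_rot: [-0.0, 0.993, -0.118, 0.0]
ft_force: [0.4, 0.4, -0.4]
gripper_width: 0.0555
```

Run:
```python
from h import *
import pickle
go(None)
c=wrist("w7"); pickle.dump(dict(c),open("cw7.pkl","wb"))
b=r.camera("side");cv2.imwrite(f"pics/side7.png",cv2.resize(b["img"][200:300,270:390],None,fx=5,fy=5,interpolation=2))
for n,z in (("tube_mouth",.145),("lid_grip",.149),("lid_seat",.12)):
    for x in r.place_of(c,n)[:2]: print(n,np.round(x["uv"]),round(x["conf"],2),atz(c,x["uv"],z).round(4))
P=cloud(c); m=(np.hypot(P[...,0]-.494,P[...,1]-.04)<.065)&(abs(P[...,2]-.125)<.004)
ed=cv2.morphologyEx(m.astype(np.uint8),cv2.MORPH_CLOSE,np.ones((5,5)))
cs,_=cv2.findContours(ed,0,1);k=max(cs,key=len)[:,0]; X=P[k[:,1],k[:,0]]
d=np.hypot(X[:,0]-.494,X[:,1]-.04);X=X[(d>.05)&(X[:,0]>.46)]
print(circ(X[:,:2]),len(X))
q=P[m];A=np.c_[q[:,:2],np.ones(len(q))];co=np.linalg.lstsq(A,q[:,2],rcond=None)[0];print("plane tilt deg",np.degrees(co[:2]),"z",np.median(q[:,2]))
```

```text
t 11.125 tool [0.4705 0.0449 0.2772] yaw -13.54 tilt z [ 9.e-04 -0.e+00 -1.e+00] w 0.0555 F [ 0.4  0.4 -0.4]
tube_mouth [240. 358.] 0.74 [0.3743 0.134  0.145 ]
tube_mouth [314. 145.] 0.56 [0.5325 0.0299 0.145 ]
lid_grip [186. 355.] 0.78 [0.3907 0.1754 0.149 ]
lid_grip [316. 233.] 0.72 [0.47   0.0433 0.149 ]
lid_seat [ 11. 299.] 0.83 [0.4654 0.3249 0.12  ]
lid_seat [312. 196.] 0.79 [0.4929 0.0412 0.12  ]
(array([0.49336838, 0.03815824, 0.05640638]), np.float64(0.0002620481117468683)) 287
plane tilt deg [ 0.05555404 -0.00930825] z 0.12614163035594692
```

View pics/w7.png

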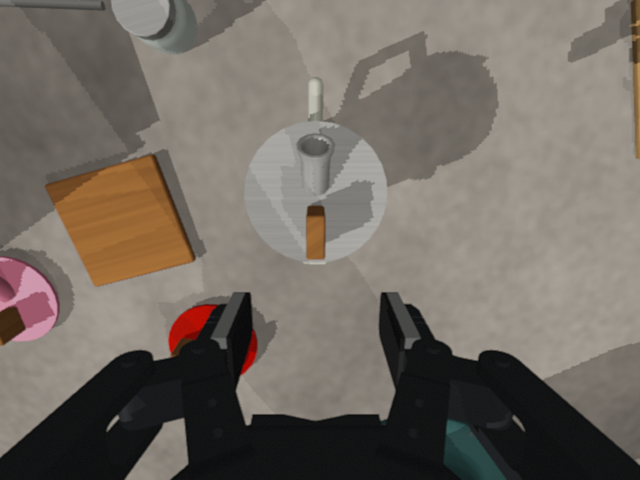

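View pics/side7.png

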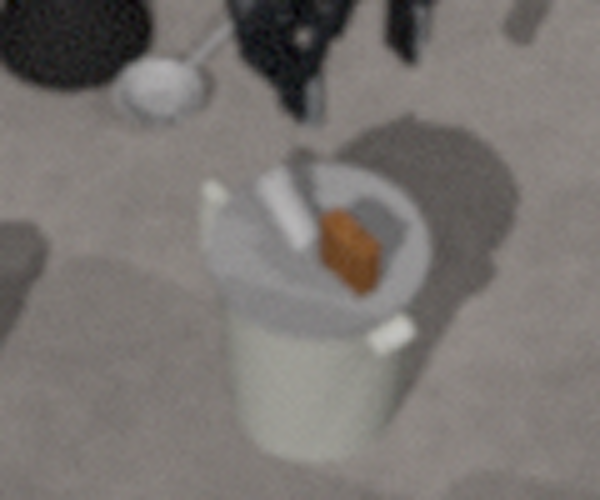

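>>> play_rows([
  {"tx":0.9,"ty":2.2,"tz":0,"turn":0},
  {"tx":1.81,"ty":4.4,"tz":0,"turn":0},
  {"tx":1.81,"ty":4.4,"tz":0,"turn":0},
  {"tx":1.81,"ty":4.4,"tz":0,"turn":0},
  {"tx":1.81,"ty":4.4,"tz":0,"turn":0},
  {"tx":1.81,"ty":4.4,"tz":1,"turn":0},
  {"tx":1.81,"ty":4.4,"tz":2,"turn":0},
  {"tx":1.81,"ty":4.4,"tz":2,"turn":0},
  {"tx":0.9,"ty":2.2,"tz":2,"turn":-0.15},
  {"tx":0,"ty":0,"tz":0,"turn":-0.14},
  {"tx":0,"ty":0,"tz":0,"turn":0},
])

```text
time: 12.75
tool_pos: [0.5285, -0.3311, 0.2058]
eef_rot: [-0.001, 1.0, 0.026, -0.001]
ft_force: [0.6, 0.8, 0.4]
gripper_width: 0.0556
```

Run:
```python
from h import *
import pickle
go(None)
c=wrist("w8"); pickle.dump(dict(c),open("cw8.pkl","wb"))
for n,z in (("rod_grip",.065),("rod_collar",.065),("rod_tip",.065)):
    for x in r.place_of(c,n)[:2]: print(n,np.round(x["uv"]),round(x["conf"],2),atz(c,x["uv"],z).round(4))
```

```text
t 12.75 tool [ 0.5285 -0.3311  0.2058] yaw 3.03 tilt z [-0.0012  0.0012 -1.    ] w 0.0556 F [0.6 0.8 0.4]
rod_grip [317. 218.] 0.59 [ 0.5358 -0.3329  0.065 ]
rod_collar [317. 270.] 0.65 [ 0.4921 -0.3352  0.065 ]
rod_tip [315. 366.] 0.88 [ 0.3984 -0.3388  0.065 ]
```

View pics/w8.png

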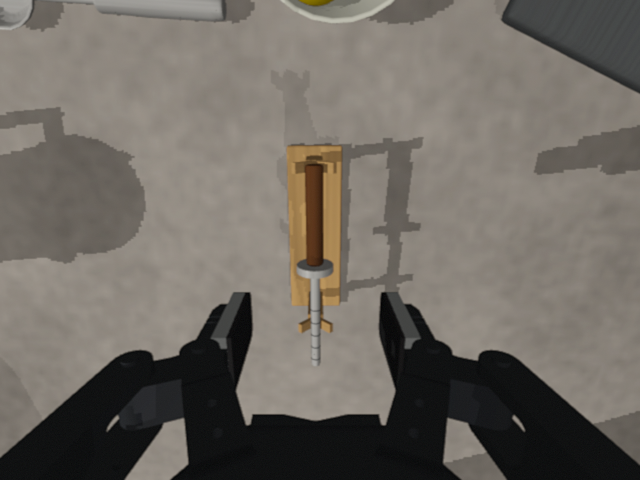

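>>> play_rows([
  {"tx":0,"ty":0,"tz":2,"turn":0},
  {"tx":0,"ty":0,"tz":3.5,"turn":0},
  {"tx":0,"ty":0,"tz":3.5,"turn":0},
  {"tx":0,"ty":0,"tz":2.5,"turn":0},
  {"tx":0,"ty":0,"tz":2,"turn":0},
  {"tx":0,"ty":0,"tz":1.1,"turn":0},
  {"tx":0,"ty":0,"tz":0,"turn":0},
])

```text
time: 13.82
tool_pos: [0.5287, -0.331, 0.0605]
eef_rot: [-0.0, 1.0, 0.027, -0.0]
ft_force: [-0.5, -0.2, 0.6]
gripper_width: 0.0555
```

>>> play_rows([
  {"tx":0,"ty":0,"tz":0,"turn":0},
  {"tx":0,"ty":0,"tz":0,"turn":0},
  {"tx":0,"ty":0,"tz":0,"turn":0},
  {"tx":0,"ty":0,"tz":0,"turn":0},
  {"tx":0,"ty":0,"tz":0,"turn":0},
], jaw=-1)

```text
time: 14.45
tool_pos: [0.5293, -0.3302, 0.0615]
eef_rot: [-0.0, 1.0, 0.027, 0.0]
ft_force: [-1.6, 7.0, 7.1]
gripper_width: 0.012
```

Run:
```python
from h import *
go(None)
c=wrist("w9")
```

```text
t 14.45 tool [ 0.5293 -0.3302  0.0615] yaw 3.13 tilt z [ 6.e-04  8.e-04 -1.e+00] w 0.012 F [-1.6  7.   7.1]
```

View pics/w9.png

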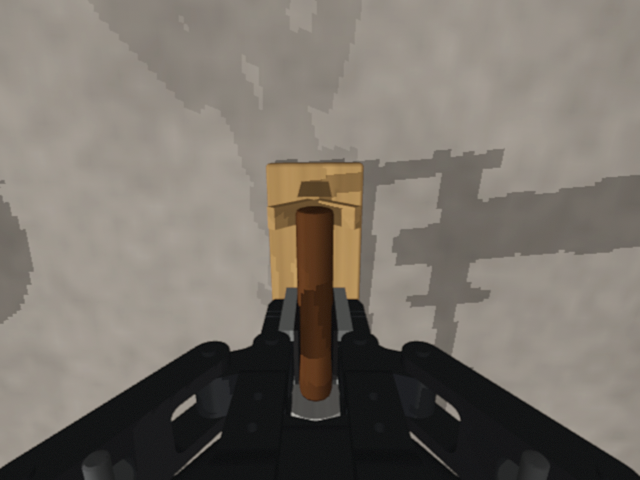

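>>> play_rows([
  {"tx":0,"ty":0,"tz":-1,"turn":0},
  {"tx":0,"ty":0,"tz":-3,"turn":0},
  {"tx":0,"ty":0,"tz":-4,"turn":0},
  {"tx":0,"ty":0,"tz":-4,"turn":0},
  {"tx":0,"ty":0,"tz":-3,"turn":0},
  {"tx":0,"ty":0,"tz":0,"turn":0},
])

```text
time: 15.25
tool_pos: [0.5296, -0.3319, 0.214]
eef_rot: [0.001, 1.0, 0.027, 0.002]
ft_force: [-0.3, -0.9, -1.0]
gripper_width: 0.0119
```

Run:
```python
from h import *
go(None); print(np.round(r.observe()["joint_positions"],3))
c=wrist("w10"); b=r.camera("side");cv2.imwrite(f"pics/side10.png",cv2.resize(b["img"][100:260,330:490],None,fx=3.7,fy=3.7,interpolation=2))
```

```text
t 15.25 tool [ 0.5296 -0.3319  0.214 ] yaw 3.06 tilt z [ 0.0039 -0.0026 -1.    ] w 0.0119 F [-0.3 -0.9 -1. ]
[ 0.648  0.451 -0.184  1.643  0.092  1.051 -1.081]
```

View pics/w10.png

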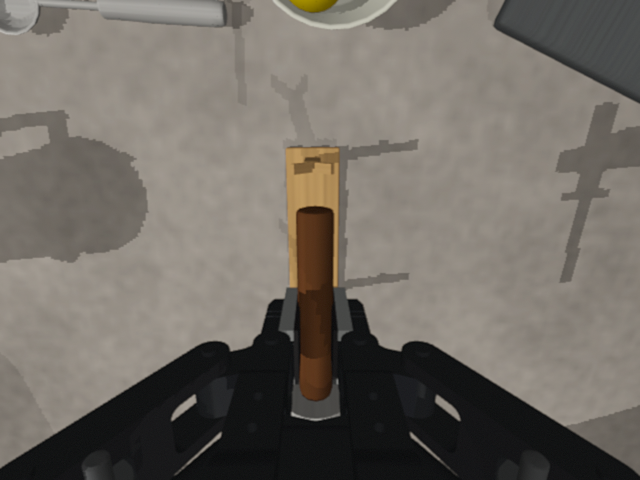

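View pics/side10.png

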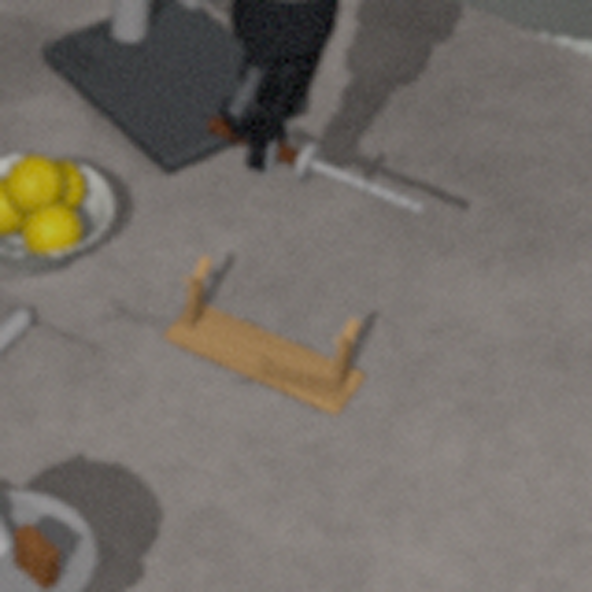

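>>> play_rows([
  {"tx":0.5,"ty":-2.2,"tz":0,"turn":0},
  {"tx":0.94,"ty":-4.2,"tz":0,"turn":0},
  {"tx":0.94,"ty":-4.2,"tz":0,"turn":0},
  {"tx":0.94,"ty":-4.2,"tz":0,"turn":0},
  {"tx":0.94,"ty":-4.2,"tz":0,"turn":0},
  {"tx":0.94,"ty":-4.2,"tz":0,"turn":0},
  {"tx":0.94,"ty":-4.2,"tz":0,"turn":0},
  {"tx":0.93,"ty":-4.26,"tz":0,"turn":0},
  {"tx":0,"ty":0,"tz":0.3,"turn":-0.172},
  {"tx":0,"ty":0,"tz":0.3,"turn":-0.172},
  {"tx":0,"ty":0,"tz":0.3,"turn":-0.172},
  {"tx":0,"ty":0,"tz":0.3,"turn":-0.172},
  {"tx":0,"ty":0,"tz":0.3,"turn":-0.172},
  {"tx":0,"ty":0,"tz":0.3,"turn":-0.172},
  {"tx":0,"ty":0,"tz":0.3,"turn":-0.172},
  {"tx":0,"ty":0,"tz":0.3,"turn":-0.172},
  {"tx":0,"ty":0,"tz":0.3,"turn":-0.172},
  {"tx":0,"ty":0,"tz":0.3,"turn":-0.172},
  {"tx":0,"ty":0,"tz":0.3,"turn":-0.172},
  {"tx":0,"ty":0,"tz":0.3,"turn":-0.172},
])

```text
time: 17.85
tool_pos: [0.5816, -0.0101, 0.174]
eef_rot: [-0.001, 0.487, 0.873, -0.0]
ft_force: [0.3, -0.6, -1.7]
gripper_width: 0.012
```

>>> play_rows([
  {"tx":0,"ty":0,"tz":1.5,"turn":0},
  {"tx":0,"ty":0,"tz":1.5,"turn":0},
  {"tx":0,"ty":0,"tz":1,"turn":0},
  {"tx":0,"ty":0,"tz":0,"turn":0},
])

```text
time: 18.35
tool_pos: [0.5819, -0.011, 0.1338]
eef_rot: [-0.001, 0.49, 0.872, -0.0]
ft_force: [0.5, -0.3, -0.6]
gripper_width: 0.0121
```

Run:
```python
from h import *
go([.5834,-.012,.13]); print(np.round(r.observe()["joint_positions"],3))
c=wrist("w11"); b=r.camera("side");cv2.imwrite(f"pics/side11.png",cv2.resize(b["img"][170:300,270:400],None,fx=4.5,fy=4.5,interpolation=2))
b=r.camera("top");cv2.imwrite(f"pics/top11.png",cv2.resize(b["img"][200:320,280:400],None,fx=4.5,fy=4.5,interpolation=2))
```

```text
t 18.35 tool [ 0.5819 -0.011   0.1338] yaw 121.3 tilt z [-1.6e-03  2.0e-04 -1.0e+00] w 0.0121 F [ 0.5 -0.3 -0.6]
shift cm [-0.17  0.08  0.38]
[ 0.483  0.564 -0.681  1.799  0.432  0.934  0.161]
```

View pics/w11.png

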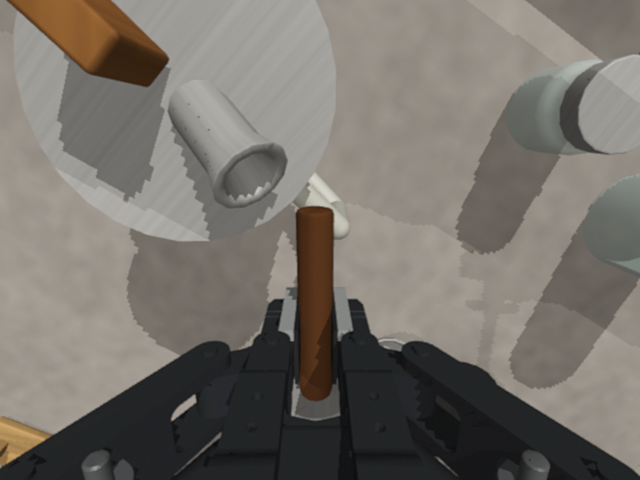

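View pics/side11.png

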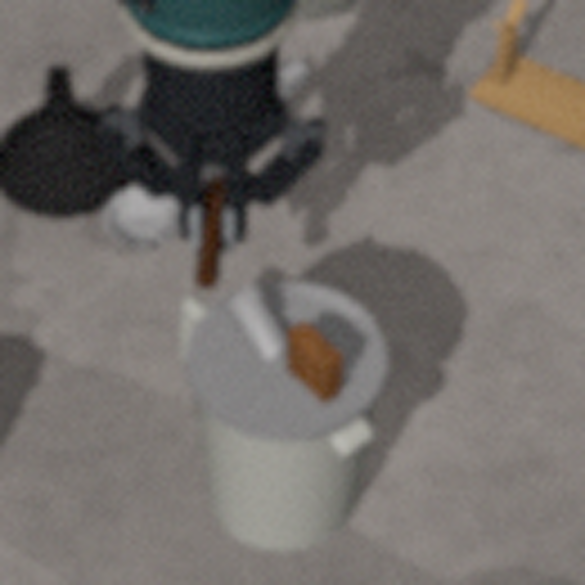

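Run:
```python
from h import *
s,p,R=pose()
c=wcam(r.camera("wrist"),s)
for uv in [(308,182),(325,205),(345,232),(335,190),(332,220),(338,205)]:
    X=atz(c,uv,.104); print(uv,X.round(4),"tool cm",(R.T@(X-p)*100).round(2), cloud(c)[uv[1],uv[0]].round(3))
X=atz(c,(315,207),.139);print("rod end",(R.T@(X-p)*100).round(2))
```

```text
(308, 182) [0.5526 0.031  0.104 ] tool cm [ 5.16 -0.38  3.11] [0.553 0.03  0.099]
(325, 205) [0.5647 0.026  0.104 ] tool cm [4.1  0.4  3.12] [0.565 0.026 0.101]
(345, 232) [0.5796 0.0199 0.104 ] tool cm [2.8  1.35 3.12] [0.581 0.019 0.1  ]
(335, 190) [0.5649 0.0343 0.104 ] tool cm [4.79 0.85 3.12] [0.579 0.022 0.001]
(332, 220) [0.5713 0.0217 0.104 ] tool cm [3.39 0.73 3.12] [0.564 0.029 0.141]
(338, 205) [0.5698 0.0292 0.104 ] tool cm [4.1  1.   3.12] [0.576 0.024 0.07 ]
rod end [ 4.8  -0.06 -0.38]
```

>>> play_rows([
  {"tx":0.4,"ty":0.4,"tz":0.3,"turn":0},
  {"tx":0,"ty":0,"tz":0.9,"turn":0},
  {"tx":0,"ty":0,"tz":0.9,"turn":0},
  {"tx":0,"ty":0,"tz":0.5,"turn":0},
  {"tx":0,"ty":0,"tz":0.3,"turn":0},
  {"tx":0,"ty":0,"tz":0.3,"turn":0},
  {"tx":0,"ty":0,"tz":0,"turn":0},
])

```text
time: 19.42
tool_pos: [0.5839, -0.0058, 0.1032]
eef_rot: [0.0, 0.49, 0.872, -0.0]
ft_force: [-3.5, -2.1, 8.5]
gripper_width: 0.0118
```

Run:
```python
from h import *
go(None)
c=wrist("w12"); b=r.camera("side");cv2.imwrite(f"pics/side12.png",cv2.resize(b["img"][170:300,270:400],None,fx=4.5,fy=4.5,interpolation=2))
```

```text
t 19.425 tool [ 0.5839 -0.0058  0.1032] yaw 121.33 tilt z [ 3.e-04 -3.e-04 -1.e+00] w 0.0118 F [-3.5 -2.1  8.5]
```

View pics/w12.png

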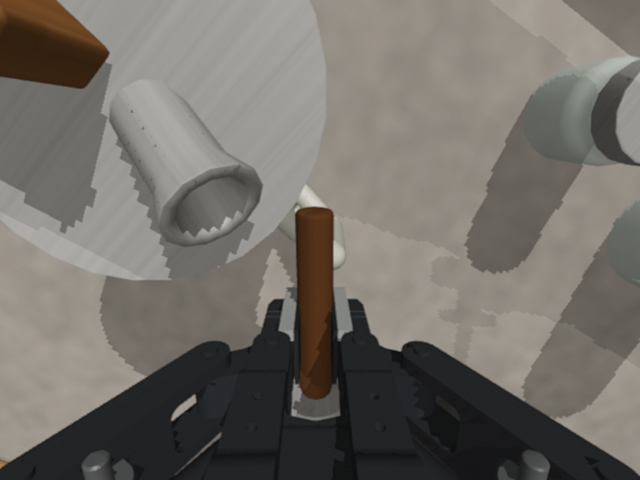

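View pics/side12.png

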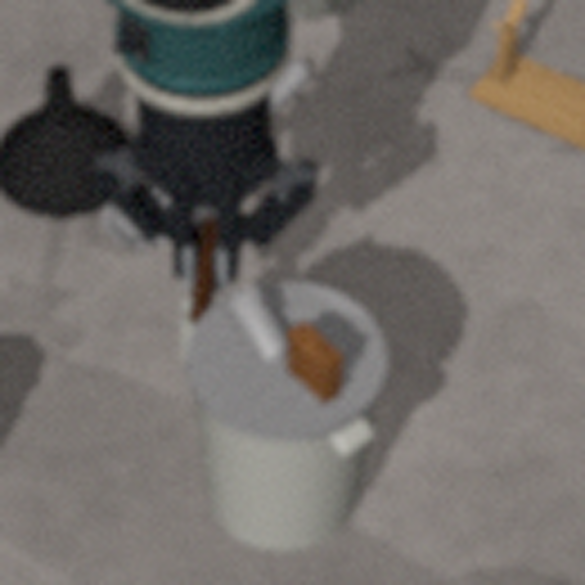

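>>> play_rows([
  {"tx":0,"ty":0,"tz":0.25,"turn":0},
  {"tx":0,"ty":0,"tz":0.25,"turn":0},
  {"tx":0,"ty":0,"tz":0.25,"turn":0},
])

```text
time: 19.9
tool_pos: [0.5848, -0.0064, 0.0963]
eef_rot: [0.001, 0.49, 0.872, 0.0]
ft_force: [-1.5, -5.7, 12.1]
gripper_width: 0.0121
```

>>> play_rows([
  {"tx":0,"ty":0,"tz":0.25,"turn":0},
  {"tx":0,"ty":0,"tz":0.25,"turn":0},
  {"tx":0,"ty":0,"tz":0.25,"turn":0},
  {"tx":0,"ty":0,"tz":0.25,"turn":0},
  {"tx":0,"ty":0,"tz":0,"turn":0},
])

```text
time: 20.52
tool_pos: [0.5846, -0.0063, 0.0864]
eef_rot: [0.001, 0.49, 0.872, 0.0]
ft_force: [-2.1, -5.3, 15.0]
gripper_width: 0.0121
```

Run:
```python
from h import *
go(None)
c=wrist("w13"); b=r.camera("side");cv2.imwrite(f"pics/side13.png",cv2.resize(b["img"][170:300,270:400],None,fx=4.5,fy=4.5,interpolation=2))
s,p,R=pose()
P=cloud(c);L=(P-p)@R  # tool coords
m=(abs(L[...,1])<.004)&(L[...,0]>.012)&(L[...,0]<.06)&(L[...,2]<.0)&(L[...,2]>-.06)
q=L[m]; print(len(q)); k=np.polyfit(q[:,0],q[:,2],1); print("tilt",np.degrees(np.arctan(k[0])),k, q[:,0].max())
```

```text
t 20.525 tool [ 0.5846 -0.0063  0.0864] yaw 121.31 tilt z [ 2.e-03 -9.e-04 -1.e+00] w 0.0121 F [-2.1 -5.3 15. ]
2368
tilt -13.203524784630629 [-0.23461279 -0.02147369] 0.045869568208096075
```

View pics/w13.png

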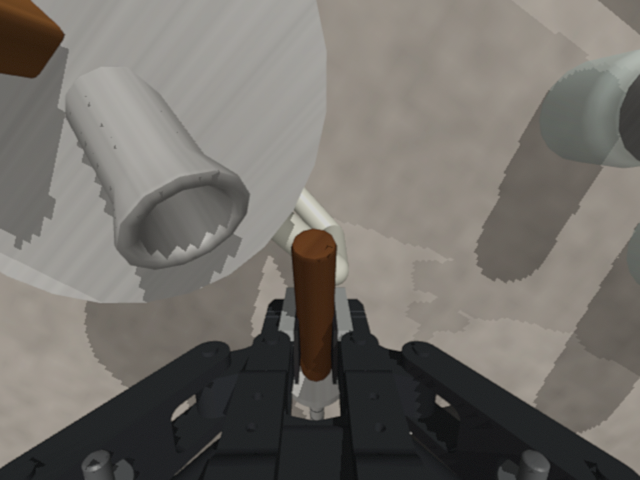

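View pics/side13.png

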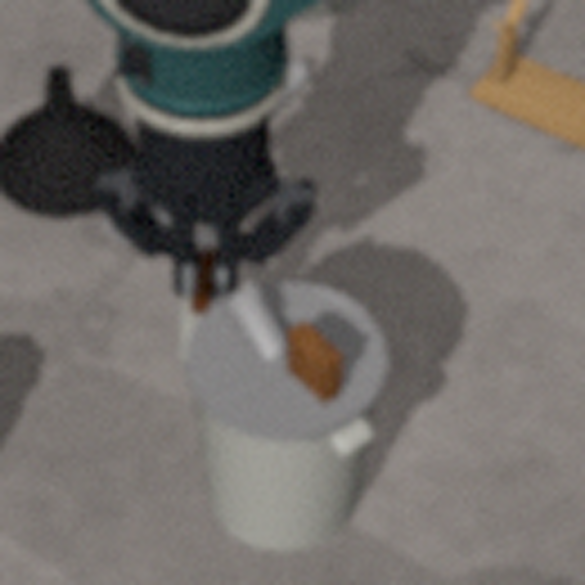

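Run:
```python
from h import *
import pickle
s,p,R=pose(); c=wcam(r.camera("wrist"),s); pickle.dump((dict(c),p,R),open("cw13.pkl","wb"))
P=cloud(c);L=(P-p)@R*1000
for v in (235,250,270,290,310,330,350,370): print(v,[L[v,u].round(1).tolist() for u in (284,292,307,315,323,340,347)])
h=[L[v,u] for v,u in ((205,318),(215,325),(250,340))];print(np.round(h,1))
```

```text
235 [[41.6, -10.8, -17.6], [41.6, -8.2, -17.3], [44.6, -3.0, -27.1], [44.7, -0.6, -27.4], [44.6, 1.8, -27.0], [29.1, 10.6, 22.8], [9.6, 19.7, 85.8]]
250 [[-0.1, -20.4, 84.6], [41.2, -7.3, -30.9], [41.5, -2.9, -31.8], [41.9, -0.6, -32.8], [41.5, 1.7, -31.8], [31.1, 8.9, -2.6], [-0.5, 19.9, 85.8]]
270 [[-14.1, -20.8, 85.1], [-14.2, -15.6, 85.4], [35.7, -2.9, -33.0], [35.8, -0.6, -33.1], [35.9, 1.7, -33.4], [27.6, 8.2, -13.9], [26.3, 10.9, -10.7]]
290 [[-29.3, -21.3, 86.8], [10.4, -10.2, 5.6], [27.1, -3.1, -28.5], [27.8, -0.6, -30.0], [27.1, 1.9, -28.6], [9.7, 10.0, 7.0], [-29.1, 20.8, 86.6]]
310 [[9.8, -12.2, -10.1], [10.2, -9.2, -10.8], [17.2, -3.3, -23.4], [18.0, -0.6, -24.8], [18.1, 2.0, -25.1], [9.8, 8.8, -10.1], [10.2, 11.4, -10.8]]
330 [[9.7, -11.1, -23.5], [9.7, -8.4, -23.7], [6.6, -3.4, -18.7], [7.5, -0.6, -20.1], [6.5, 2.3, -18.5], [9.8, 7.9, -23.7], [9.8, 10.3, -23.8]]
350 [[10.6, -10.1, -36.2], [5.5, -8.2, -28.9], [-6.1, -3.6, -12.4], [-5.5, -0.6, -13.3], [-6.3, 2.5, -12.1], [5.3, 7.7, -28.6], [10.1, 9.3, -35.5]]
370 [[14.9, -8.7, -51.0], [-0.6, -8.1, -31.1], [-21.4, -3.9, -4.5], [-20.4, -0.6, -5.9], [-21.2, 2.8, -4.8], [0.6, 7.5, -32.6], [15.4, 7.8, -51.6]]
[[38.1  0.9 44.2]
 [33.8  4.3 40.8]
 [31.1  8.9 -2.6]]
```

>>> play_rows([
  {"tx":0,"ty":0,"tz":0.25,"turn":0},
  {"tx":0,"ty":0,"tz":0.2,"turn":0},
  {"tx":0,"ty":0,"tz":0.2,"turn":0},
  {"tx":0,"ty":0,"tz":0,"turn":0},
])

```text
time: 21.18
tool_pos: [0.5845, -0.007, 0.0799]
eef_rot: [0.001, 0.49, 0.872, -0.0]
ft_force: [-4.3, -8.2, 17.3]
gripper_width: 0.0119
```

```bash
cat >> h.py <<'E'
def rodtilt():
    s,p,R=pose(); c=wcam(r.camera("wrist"),s); L=(cloud(c)-p)@R*1000
    q=L[275:372,313:319].reshape(-1,3); q=q[(abs(q[:,1])<3)&(q[:,2]<0)&(q[:,2]>-60)&(q[:,0]>-25)&(q[:,0]<45)]
    k=np.polyfit(q[:,0],q[:,2],1)
    for _ in range(3):
        e=np.polyval(k,q[:,0])-q[:,2]; g=abs(e)<2; k=np.polyfit(q[g,0],q[g,2],1)
    th=-np.arctan(k[0]); print("tilt deg",np.degrees(th).round(1),"axis z at x=0 (mm)",(k[1]+7/np.cos(th)).round(1),len(q),g.sum(),"xrange",q[g,0].min().round(1),q[g,0].max().round(1))
    return c
E
python3 - <<'E'
from h import *
go(None); rodtilt()
E
```

```text
t 21.175 tool [ 0.5845 -0.007   0.0799] yaw 121.28 tilt z [ 0.0016 -0.0019 -1.    ] w 0.0119 F [-4.3 -8.2 17.3]
tilt deg 34.1 axis z at x=0 (mm) -9.7 580 563 xrange -25.0 37.7
```

>>> play_rows([
  {"tx":0,"ty":0,"tz":0.12,"turn":0},
  {"tx":0,"ty":0,"tz":0,"turn":0},
  {"tx":0,"ty":0,"tz":-0.5,"turn":0},
  {"tx":0,"ty":0,"tz":-2,"turn":0},
  {"tx":0,"ty":0,"tz":-4,"turn":0},
  {"tx":0,"ty":0,"tz":-4,"turn":0},
  {"tx":-1,"ty":2,"tz":-4,"turn":0},
  {"tx":-1.3,"ty":2.5,"tz":-2.5,"turn":0},
  {"tx":-1,"ty":2.3,"tz":0,"turn":0},
  {"tx":0,"ty":0,"tz":0,"turn":0},
])

```text
time: 22.48
tool_pos: [0.6597, 0.0023, 0.2485]
eef_rot: [0.0, 0.49, 0.872, 0.001]
ft_force: [-1.0, 0.1, -0.5]
gripper_width: 0.0119
```

Run:
```python
from h import *
go(None); rodtilt()
```

```text
t 22.475 tool [0.6597 0.0023 0.2485] yaw 121.38 tilt z [ 8.0e-04  1.2e-03 -1.0e+00] w 0.0119 F [-1.   0.1 -0.5]
tilt deg 34.3 axis z at x=0 (mm) -9.9 582 559 xrange -24.6 37.5
```

>>> play_rows([
  {"tx":0,"ty":0,"tz":0,"turn":0.1},
  {"tx":0,"ty":0,"tz":0,"turn":0.18},
  {"tx":0,"ty":0,"tz":0,"turn":0.18},
  {"tx":0,"ty":0,"tz":0,"turn":0.18},
  {"tx":0,"ty":0,"tz":0,"turn":0.18},
  {"tx":0,"ty":0,"tz":0,"turn":0.18},
  {"tx":0,"ty":0,"tz":0,"turn":0.18},
  {"tx":0,"ty":0,"tz":0,"turn":0.18},
  {"tx":0,"ty":0,"tz":0,"turn":0.18},
  {"tx":0,"ty":0,"tz":0,"turn":0.18},
  {"tx":0,"ty":0,"tz":0,"turn":0.18},
  {"tx":0,"ty":0,"tz":0,"turn":0.18},
  {"tx":0,"ty":0,"tz":0,"turn":0.18},
  {"tx":0,"ty":0,"tz":0,"turn":0.09},
  {"tx":0,"ty":0,"tz":0,"turn":0},
  {"tx":0,"ty":0,"tz":0,"turn":0},
])

```text
time: 24.52
tool_pos: [0.6586, 0.0015, 0.2479]
eef_rot: [-0.0, 0.993, -0.115, -0.0]
ft_force: [-0.8, -0.7, -1.5]
gripper_width: 0.0123
```

Run:
```python
from h import *
import pickle
go(None); rodtilt(); print(np.round(r.observe()["joint_positions"],2))
a=r.camera("top");b=r.camera("side");pickle.dump((dict(a),dict(b)),open("c14.pkl","wb"))
cv2.imwrite("pics/top14.png",cv2.resize(a["img"][200:300,290:390],None,fx=6,fy=6,interpolation=2))
cv2.imwrite("pics/side14.png",cv2.resize(b["img"][170:290,280:400],None,fx=5,fy=5,interpolation=2))
for n in ("rod_tip","rod_collar","tube_mouth"):
    A=r.place_of(a,n)[:2];B=r.place_of(b,n)[:2]; print(n,[np.round(x["uv"],1).tolist() for x in A],[np.round(x["uv"],1).tolist() for x in B])
    for x in A:
        for y in B: t=tri([a,b],[x["uv"],y["uv"]]);print("   ",t[0].round(4),np.round(t[1],4))
```

```text
t 24.525 tool [0.6586 0.0015 0.2479] yaw -13.17 tilt z [-0.e+00  4.e-04 -1.e+00] w 0.0123 F [-0.8 -0.7 -1.5]
tilt deg 34.3 axis z at x=0 (mm) -8.9 575 554 xrange -23.1 38.9
[ 0.11  0.49 -0.23  1.51  0.11  1.16 -1.94]
rod_tip [[337.1, 242.7]] [[315.9, 220.4]]
    [0.5607 0.026  0.1781] [0.0023 0.0023]
rod_collar [] [[298.5, 189.3]]
tube_mouth [[337.3, 253.6], [164.2, 288.4]] [[239.9, 383.3], [323.6, 238.1]]
    [ 0.6747  0.111  -0.6399] [0.1393 0.1393]
    [0.5399 0.0237 0.1214] [0.0036 0.0036]
    [0.4753 0.4349 0.0355] [0.0023 0.0023]
    [0.4188 0.2832 0.4699] [0.0629 0.0629]
```

View pics/top14.png

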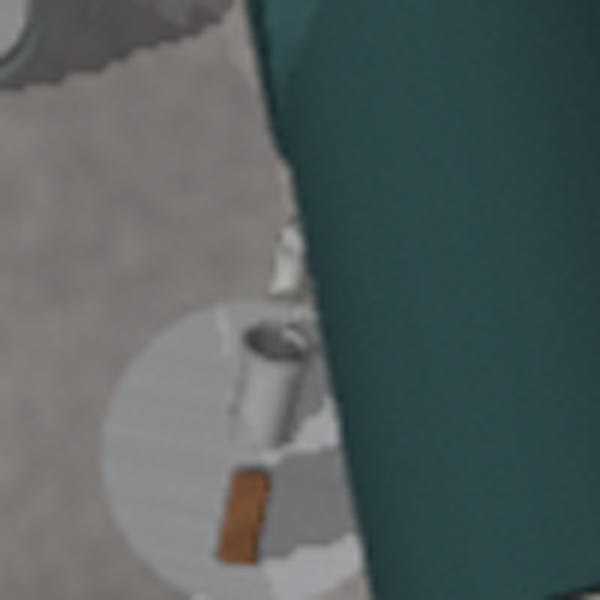

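View pics/side14.png

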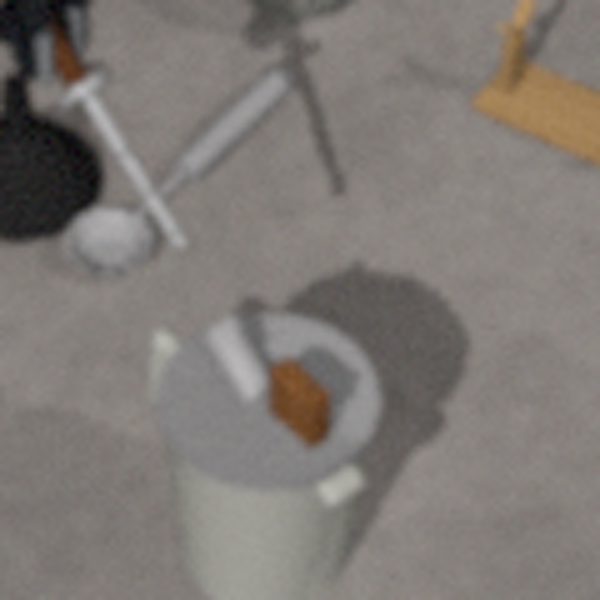

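```bash
cat >> h.py <<'E'
def proj(c,X):
    x=c["R"]@np.array(X)+c["t"]; x=c["K"]@x; return (x[:2]/x[2]).round(1)
E
python3 - <<'E'
from h import *
import pickle
a,b=pickle.load(open("c14.pkl","rb"))
for n,X in (("tip",[.5552,.0257,.1846]),("mouth",[.5335,.0298,.145]),("bar top",[.4705,.045,.161]),("handle end",[.58,.0195,.1])):
    print(n,proj(a,X),(proj(a,X)-[290,200])*6,proj(b,X),(proj(b,X)-[280,170])*5)
print(tri([a,b],[(339.5,256),(316.2,218.2)]))
E
```

```text
tip [338.1 245.9] [288.6 275.4] [316.8 219.5] [184.  247.5]
mouth [335.9 257.2] [275.4 343.2] [322.8 234.6] [214. 323.]
bar top [330.  286.3] [240.  517.8] [339.5 245.5] [297.5 377.5]
handle end [339.3 237.8] [295.8 226.8] [311.1 235.5] [155.5 327.5]
(array([0.54094144, 0.02993878, 0.20224786]), [np.float64(0.010117616220267847), np.float64(0.010117616220267635)])
```

>>> play_rows([
  {"tx":-0.4,"ty":0.05,"tz":1.1,"turn":0},
  {"tx":-0.4,"ty":0.05,"tz":1.1,"turn":0},
  {"tx":-0.4,"ty":0,"tz":1.0,"turn":0},
  {"tx":0,"ty":0,"tz":0,"turn":0},
  {"tx":0,"ty":0,"tz":0,"turn":0},
])

```text
time: 25.6
tool_pos: [0.6472, 0.0033, 0.2158]
eef_rot: [-0.0, 0.993, -0.116, 0.0]
ft_force: [0.1, 0.2, -1.7]
gripper_width: 0.0121
```

Run:
```python
from h import *
import pickle
go(None)
a=r.camera("top");b=r.camera("side");pickle.dump((dict(a),dict(b)),open("c15.pkl","wb"))
cv2.imwrite("pics/top15.png",cv2.resize(a["img"][230:290,300:360],None,fx=10,fy=10,interpolation=2))
cv2.imwrite("pics/side15.png",cv2.resize(b["img"][195:265,285:365],None,fx=8,fy=8,interpolation=2))
c=wrist("w15")
```

```text
t 25.6 tool [0.6472 0.0033 0.2158] yaw -13.3 tilt z [ 3.e-04  1.e-04 -1.e+00] w 0.0121 F [ 0.1  0.2 -1.7]
```

View pics/top15.png

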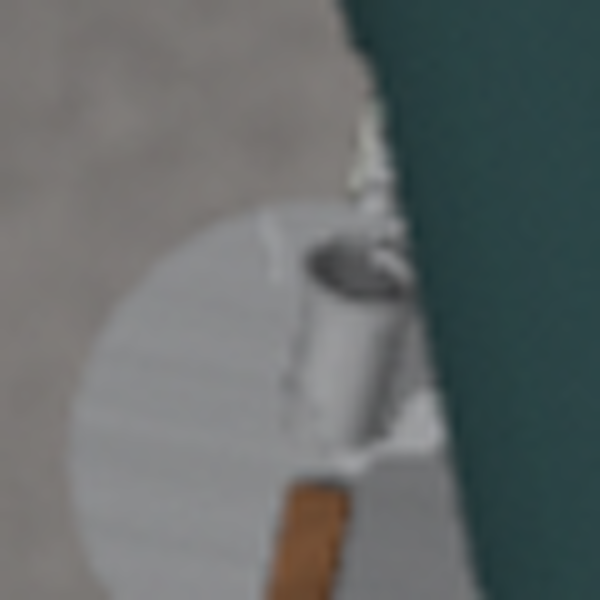

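View pics/side15.png

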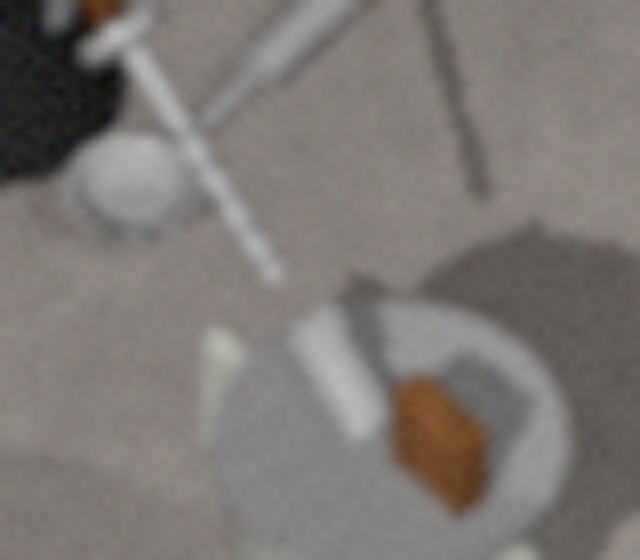

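View pics/w15.png

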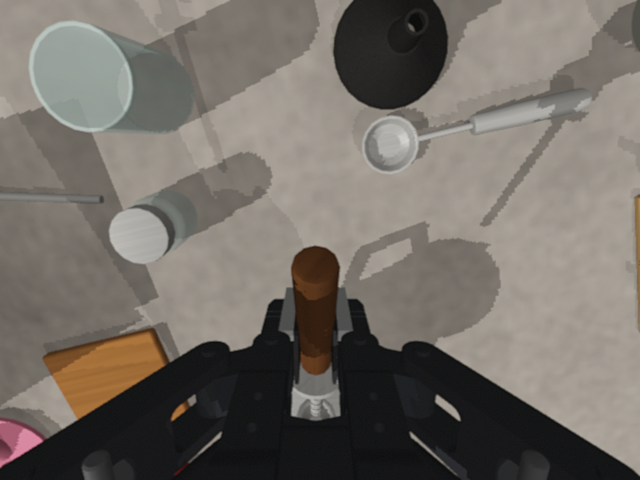

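Run:
```python
from h import *
import pickle
a,b=pickle.load(open("c15.pkl","rb"))
ps=np.radians(-13.3)
def ax(t,ps=ps): return np.array([np.cos(t)*np.cos(ps),np.cos(t)*np.sin(ps),np.sin(t)])
p=np.array([.6472,.0033,.2158+.009]); 
fa=lambda X:((proj(a,X)-[300,230])*10).round(); fb=lambda X:((proj(b,X)-[285,195])*8).round()
for th in (32,34.3,37):
    u=ax(np.radians(th)); t=p-.1285*u; print(th,"tip",t.round(4),fa(t),fb(t),"collar",fa(t+.09*u),fb(t+.09*u))
M=np.array([.5335,.0298,.145]);u=ax(np.radians(35),np.radians(-13.5));print("M",fa(M),fb(M),"inner",fa(M-.035*u),fb(M-.035*u),"M+12mm",fa(M+.012*u),fb(M+.012*u))
c=np.array([.494,.0394,0]);e=np.array([np.cos(np.radians(-13.5)),np.sin(np.radians(-13.5)),0])
for rr,z in((.054,.104),(.09,.1)): X=c+rr*e;X[2]=z;print("handle",fa(X),fb(X))
for s in(-1,1): 
  for k in (-.041,-.007):
    X=c+k*e; X[2]=.161; print("bar",fa(X),fb(X))
v=c.copy();v[2]=.125;print("disc c",fa(v),fb(v), [fb(v+.057*np.array([np.cos(q),np.sin(q),0])).tolist() for q in np.radians([0,90,180,270])],[fa(v+.057*np.array([np.cos(q),np.sin(q),0])).tolist() for q in np.radians([0,90,180,270])])
```

```text
32 tip [0.5411 0.0284 0.1567] [366. 234.] [286. 279.] collar [ 446. -137.] [130.  43.]
34.3 tip [0.5439 0.0277 0.1524] [368. 223.] [280. 283.] collar [ 446. -140.] [130.  45.]
37 tip [0.5473 0.0269 0.1475] [371. 208.] [273. 287.] collar [ 447. -144.] [127.  46.]
M [359. 272.] [302. 317.] inner [330. 404.] [360. 410.] M+12mm [369. 227.] [282. 285.]
handle [366. 225.] [276. 375.]
handle [397.  71.] [207. 319.]
bar [283. 640.] [471. 437.]
bar [316. 485.] [400. 372.]
bar [283. 640.] [471. 437.]
bar [316. 485.] [400. 372.]
disc c [319. 457.] [384. 432.] [[241.0, 351.0], [277.0, 546.0], [531.0, 515.0], [487.0, 323.0]] [[311.0, 200.0], [62.0, 464.0], [327.0, 715.0], [576.0, 449.0]]
```

>>> play_rows([
  {"tx":-0.41,"ty":0,"tz":0.29,"turn":0},
  {"tx":-0.41,"ty":0,"tz":0.29,"turn":0},
  {"tx":-0.41,"ty":0,"tz":0.29,"turn":0},
  {"tx":-0.41,"ty":0,"tz":0.29,"turn":0},
  {"tx":0,"ty":0,"tz":0,"turn":0},
])

```text
time: 26.38
tool_pos: [0.6307, 0.0071, 0.2038]
eef_rot: [0.0, 0.993, -0.116, -0.0]
ft_force: [0.0, -0.6, -1.1]
gripper_width: 0.0122
```

Run:
```python
from h import *
import pickle
go(None);print(np.round(r.observe()["moment"],2));rodtilt()
a=r.camera("top");b=r.camera("side");pickle.dump((dict(a),dict(b)),open("c16.pkl","wb"))
cv2.imwrite("pics/top16.png",cv2.resize(a["img"][230:290,300:360],None,fx=10,fy=10,interpolation=2))
cv2.imwrite("pics/side16.png",cv2.resize(b["img"][195:265,285:365],None,fx=8,fy=8,interpolation=2))
```

```text
t 26.375 tool [0.6307 0.0071 0.2038] yaw -13.3 tilt z [-5.e-04 -0.e+00 -1.e+00] w 0.0122 F [ 0.  -0.6 -1.1]
[ 0.01  0.   -0.01]
tilt deg 34.4 axis z at x=0 (mm) -8.9 580 556 xrange -23.0 38.7
```

View pics/side16.png

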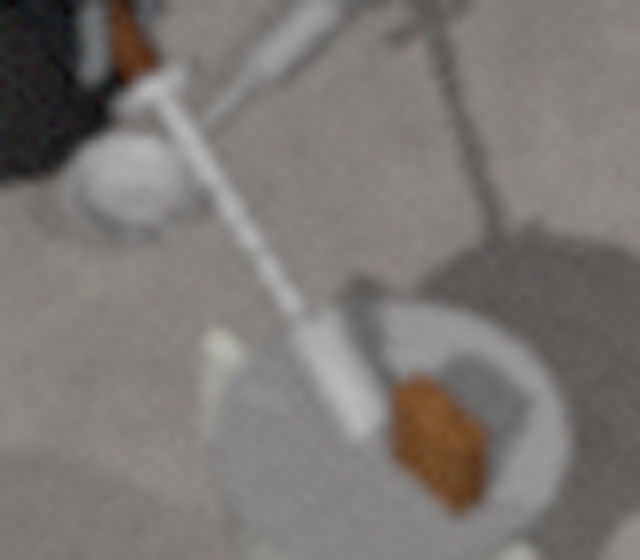

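View pics/top16.png

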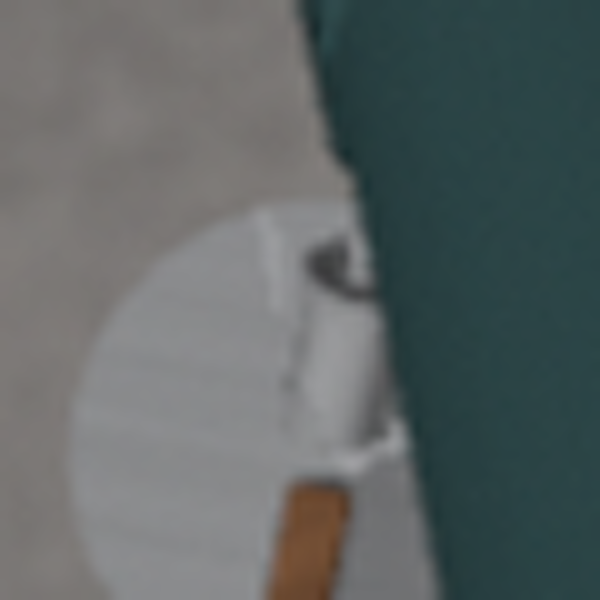

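>>> play_rows([
  {"tx":-0.33,"ty":0,"tz":0.23,"turn":0},
  {"tx":-0.33,"ty":0,"tz":0.23,"turn":0},
  {"tx":-0.33,"ty":0,"tz":0.23,"turn":0},
  {"tx":0,"ty":0,"tz":0,"turn":0},
])

```text
time: 27.02
tool_pos: [0.6211, 0.0094, 0.1969]
eef_rot: [0.0, 0.993, -0.116, -0.0]
ft_force: [0.0, -0.2, -1.4]
gripper_width: 0.012
```

Run:
```python
from h import *
go(None);print(np.round(r.observe()["moment"],2));rodtilt()
b=r.camera("side")
cv2.imwrite("pics/side17.png",cv2.resize(b["img"][195:265,285:365],None,fx=8,fy=8,interpolation=2))
```

```text
t 27.025 tool [0.6211 0.0094 0.1969] yaw -13.29 tilt z [-4.e-04  0.e+00 -1.e+00] w 0.012 F [ 0.  -0.2 -1.4]
[ 0.04 -0.03  0.02]
tilt deg 34.4 axis z at x=0 (mm) -8.9 582 558 xrange -22.9 38.8
```

View pics/side17.png

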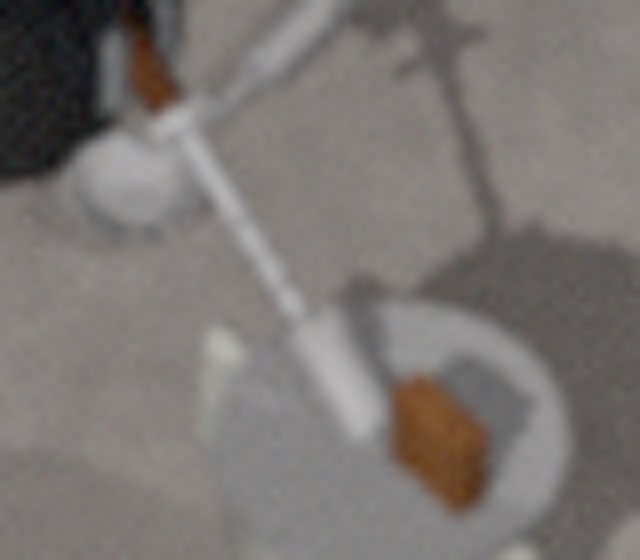

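>>> play_rows([
  {"tx":-0.41,"ty":0,"tz":0.287,"turn":0},
  {"tx":-0.41,"ty":0,"tz":0.287,"turn":0},
  {"tx":-0.41,"ty":0,"tz":0.287,"turn":0},
  {"tx":-0.41,"ty":0,"tz":0.287,"turn":0},
  {"tx":0,"ty":0,"tz":0,"turn":0},
])

```text
time: 27.75
tool_pos: [0.6051, 0.0132, 0.1854]
eef_rot: [0.0, 0.993, -0.116, -0.0]
ft_force: [0.1, 1.0, -0.6]
gripper_width: 0.0119
```

Run:
```python
from h import *
go(None);print(np.round(r.observe()["moment"],2));rodtilt()
```

```text
t 27.75 tool [0.6051 0.0132 0.1854] yaw -13.3 tilt z [-4.e-04  0.e+00 -1.e+00] w 0.0119 F [ 0.1  1.  -0.6]
[-0.02 -0.04 -0.03]
tilt deg 34.4 axis z at x=0 (mm) -8.9 580 556 xrange -23.5 39.1
```

>>> play_rows([
  {"tx":-0.41,"ty":0,"tz":0.287,"turn":0},
  {"tx":-0.41,"ty":0,"tz":0.287,"turn":0},
  {"tx":-0.41,"ty":0,"tz":0.287,"turn":0},
  {"tx":-0.41,"ty":0,"tz":0.287,"turn":0},
  {"tx":-0.41,"ty":0,"tz":0.287,"turn":0},
  {"tx":-0.41,"ty":0,"tz":0.287,"turn":0},
  {"tx":-0.41,"ty":0,"tz":0.287,"turn":0},
  {"tx":0,"ty":0,"tz":0,"turn":0},
])

```text
time: 28.8
tool_pos: [0.5772, 0.0198, 0.1653]
eef_rot: [0.0, 0.993, -0.116, -0.0]
ft_force: [-0.0, -0.3, -0.9]
gripper_width: 0.0122
```

Run:
```python
from h import *
go(None);print(np.round(r.observe()["moment"],2));rodtilt()
b=r.camera("side")
cv2.imwrite("pics/side18.png",cv2.resize(b["img"][195:265,285:365],None,fx=8,fy=8,interpolation=2))
```

```text
t 28.8 tool [0.5772 0.0198 0.1653] yaw -13.3 tilt z [-5.e-04  1.e-04 -1.e+00] w 0.0122 F [-0.  -0.3 -0.9]
[ 0.04 -0.   -0.01]
tilt deg 34.3 axis z at x=0 (mm) -9.0 578 556 xrange -22.6 38.6
```

View pics/side18.png

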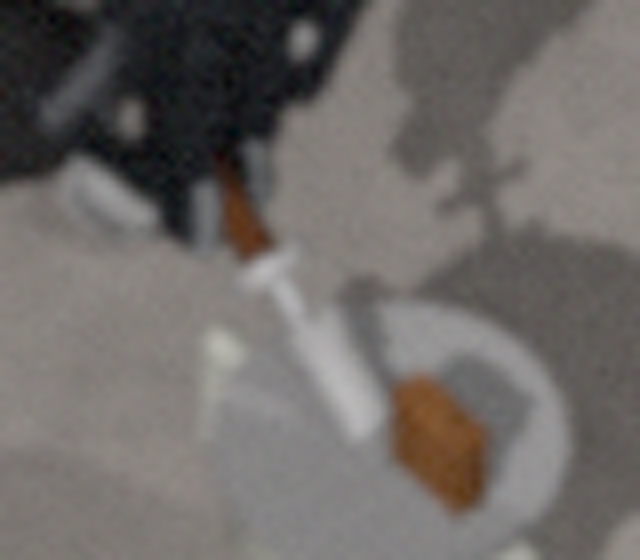

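>>> play_rows([
  {"tx":-0.33,"ty":0,"tz":0.23,"turn":0},
  {"tx":-0.33,"ty":0,"tz":0.23,"turn":0},
  {"tx":-0.25,"ty":0,"tz":0.172,"turn":0},
  {"tx":-0.12,"ty":0,"tz":0.086,"turn":0},
])

```text
time: 29.4
tool_pos: [0.5673, 0.0221, 0.1582]
eef_rot: [-0.0, 0.993, -0.116, -0.0]
ft_force: [-0.5, -0.0, 0.1]
gripper_width: 0.0118
```

>>> play_rows([
  {"tx":-0.12,"ty":0,"tz":0.086,"turn":0},
  {"tx":-0.12,"ty":0,"tz":0.086,"turn":0},
])

```text
time: 29.65
tool_pos: [0.5652, 0.0227, 0.1566]
eef_rot: [-0.0, 0.993, -0.116, 0.0]
ft_force: [0.4, -0.2, -1.0]
gripper_width: 0.0118
```

>>> play_rows([
  {"tx":-0.12,"ty":0,"tz":0.086,"turn":0},
  {"tx":-0.12,"ty":0,"tz":0.086,"turn":0},
  {"tx":0,"ty":0,"tz":0,"turn":0},
])

```text
time: 30.02
tool_pos: [0.5633, 0.0231, 0.1553]
eef_rot: [-0.0, 0.993, -0.116, 0.001]
ft_force: [3.2, -1.4, 3.5]
gripper_width: 0.0124
```

Run:
```python
from h import *
go(None);print(np.round(r.observe()["moment"],2));rodtilt()
b=r.camera("side")
cv2.imwrite("pics/side19.png",cv2.resize(b["img"][195:265,285:365],None,fx=8,fy=8,interpolation=2))
```

```text
t 30.025 tool [0.5633 0.0231 0.1553] yaw -13.31 tilt z [ 0.0013  0.     -1.    ] w 0.0124 F [ 3.2 -1.4  3.5]
[-0.2  -0.67 -0.06]
tilt deg 34.2 axis z at x=0 (mm) -9.0 581 562 xrange -23.2 39.2
```

View pics/side19.png

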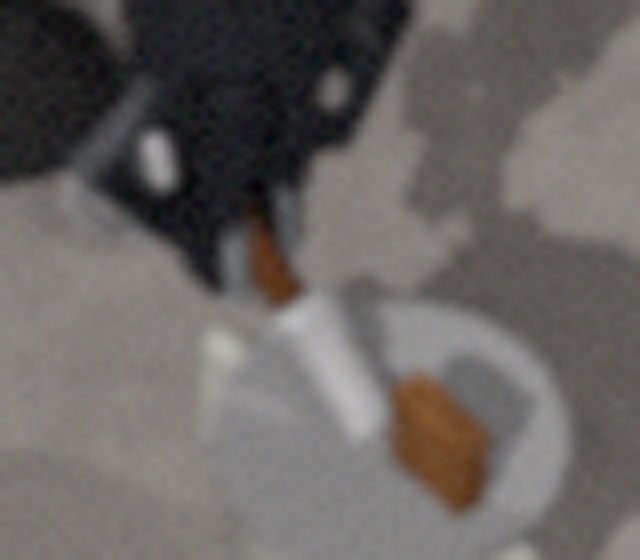

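>>> play_rows([
  {"tx":-0.08,"ty":0,"tz":0.056,"turn":0},
  {"tx":0,"ty":0,"tz":0,"turn":0},
  {"tx":0,"ty":0,"tz":0,"turn":0},
  {"tx":0,"ty":0,"tz":0,"turn":0},
  {"tx":0,"ty":0,"tz":0,"turn":0},
  {"tx":0,"ty":0,"tz":0,"turn":0},
  {"tx":0,"ty":0,"tz":0,"turn":0},
  {"tx":0,"ty":0,"tz":0,"turn":0},
  {"tx":0,"ty":0,"tz":0,"turn":0},
])

```text
time: 31.25
tool_pos: [0.5631, 0.0232, 0.1551]
eef_rot: [-0.0, 0.993, -0.116, 0.001]
ft_force: [5.1, -1.9, 8.7]
gripper_width: 0.012
```

>>> play_rows([
  {"tx":0.2,"ty":0,"tz":-0.14,"turn":0},
  {"tx":0.41,"ty":0,"tz":-0.287,"turn":0},
  {"tx":0.41,"ty":0,"tz":-0.287,"turn":0},
  {"tx":0.66,"ty":0,"tz":-0.46,"turn":0},
  {"tx":0.66,"ty":0,"tz":-0.46,"turn":0},
  {"tx":0.66,"ty":0,"tz":-0.46,"turn":0},
  {"tx":0.66,"ty":0,"tz":-0.46,"turn":0},
  {"tx":0.66,"ty":0,"tz":-0.46,"turn":0},
  {"tx":0.66,"ty":0,"tz":-0.46,"turn":0},
  {"tx":0.66,"ty":0,"tz":-0.46,"turn":0},
  {"tx":0.66,"ty":0,"tz":-0.46,"turn":0},
  {"tx":0.66,"ty":0,"tz":-0.46,"turn":0},
  {"tx":0.82,"ty":0,"tz":-0.57,"turn":0},
  {"tx":1.2,"ty":0,"tz":-0.84,"turn":0},
  {"tx":1.2,"ty":0,"tz":-0.84,"turn":0},
  {"tx":0,"ty":0,"tz":0,"turn":0},
])

```text
time: 33.25
tool_pos: [0.6619, -0.0003, 0.2257]
eef_rot: [-0.0, 0.993, -0.116, 0.0]
ft_force: [-0.7, 0.3, -1.4]
gripper_width: 0.0119
```

Run:
```python
from h import *
go(None);rodtilt()
b=r.camera("side")
cv2.imwrite("pics/side20.png",cv2.resize(b["img"][155:275,255:375],None,fx=5,fy=5,interpolation=2))
```

```text
t 33.25 tool [ 6.619e-01 -3.000e-04  2.257e-01] yaw -13.33 tilt z [ 8.e-04  1.e-04 -1.e+00] w 0.0119 F [-0.7  0.3 -1.4]
tilt deg 34.3 axis z at x=0 (mm) -8.9 579 559 xrange -23.5 39.1
```

View pics/side20.png

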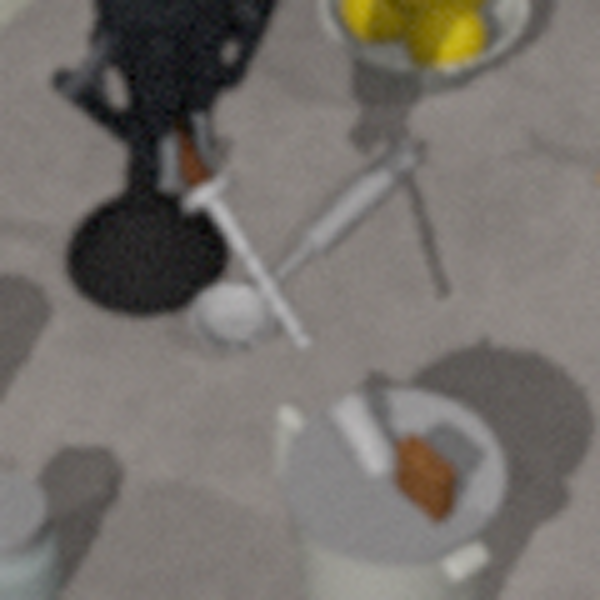

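>>> play_rows([
  {"tx":0,"ty":0.5,"tz":-1.5,"turn":0},
  {"tx":0,"ty":2,"tz":-1.5,"turn":0},
  {"tx":-0.6,"ty":4,"tz":0,"turn":0},
  {"tx":-0.6,"ty":4.2,"tz":0,"turn":0},
  {"tx":-0.7,"ty":4.2,"tz":0,"turn":0},
  {"tx":-0.7,"ty":4.2,"tz":0,"turn":0},
  {"tx":-0.7,"ty":4.2,"tz":0,"turn":0},
  {"tx":-0.7,"ty":4.2,"tz":1,"turn":0},
  {"tx":-0.7,"ty":4.2,"tz":2,"turn":0},
  {"tx":-0.56,"ty":3.6,"tz":2,"turn":0},
  {"tx":0,"ty":0,"tz":1,"turn":-0.143},
  {"tx":0,"ty":0,"tz":0,"turn":-0.143},
  {"tx":0,"ty":0,"tz":0,"turn":0},
])

```text
time: 34.98
tool_pos: [0.5279, -0.3328, 0.1964]
eef_rot: [0.0, 1.0, 0.026, 0.0]
ft_force: [0.0, -0.6, -0.5]
gripper_width: 0.0121
```

Run:
```python
from h import *
go([.5293,-.3312,.15]);rodtilt()
b=r.camera("side")
cv2.imwrite("pics/side21.png",cv2.resize(b["img"][120:240,340:460],None,fx=5,fy=5,interpolation=2))
```

```text
t 34.975 tool [ 0.5279 -0.3328  0.1964] yaw 2.96 tilt z [ 6.e-04 -6.e-04 -1.e+00] w 0.0121 F [ 0.  -0.6 -0.5]
shift cm [ 0.14 -0.16  4.64]
tilt deg 34.4 axis z at x=0 (mm) -9.1 581 557 xrange -23.5 38.5
```

View pics/side21.png

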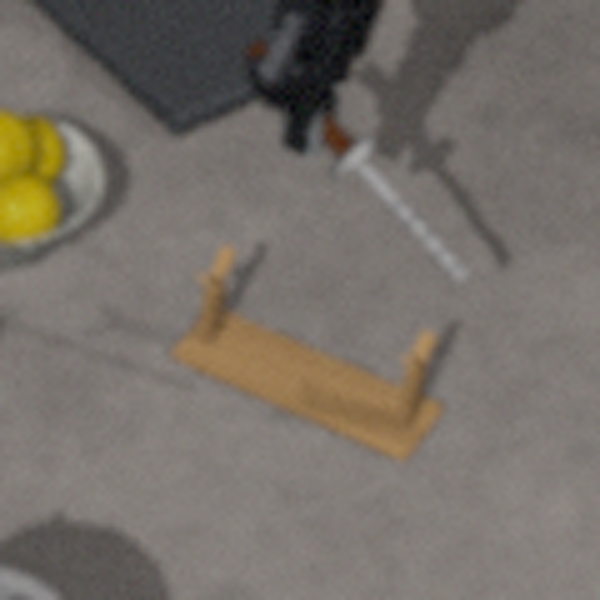

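>>> play_rows([
  {"tx":0.1,"ty":-0.15,"tz":1.5,"turn":0},
  {"tx":0,"ty":0,"tz":2.3,"turn":0},
  {"tx":0,"ty":0,"tz":2.3,"turn":0},
  {"tx":0,"ty":0,"tz":1,"turn":0},
  {"tx":0,"ty":0,"tz":0.5,"turn":0},
  {"tx":0,"ty":0,"tz":0.5,"turn":0},
  {"tx":0,"ty":0,"tz":0.5,"turn":0},
  {"tx":0,"ty":0,"tz":0.5,"turn":0},
  {"tx":0,"ty":0,"tz":0,"turn":0},
])

```text
time: 36.2
tool_pos: [0.5294, -0.3303, 0.1045]
eef_rot: [0.0, 1.0, 0.027, -0.0]
ft_force: [-3.9, -0.9, 4.2]
gripper_width: 0.0123
```

Run:
```python
from h import *
go(None);rodtilt()
b=r.camera("side")
cv2.imwrite("pics/side22.png",cv2.resize(b["img"][120:240,340:460],None,fx=5,fy=5,interpolation=2))
```

```text
t 36.2 tool [ 0.5294 -0.3303  0.1045] yaw 3.07 tilt z [-4.e-04 -5.e-04 -1.e+00] w 0.0123 F [-3.9 -0.9  4.2]
tilt deg 28.2 axis z at x=0 (mm) -9.4 580 580 xrange -19.3 37.3
```

View pics/side22.png

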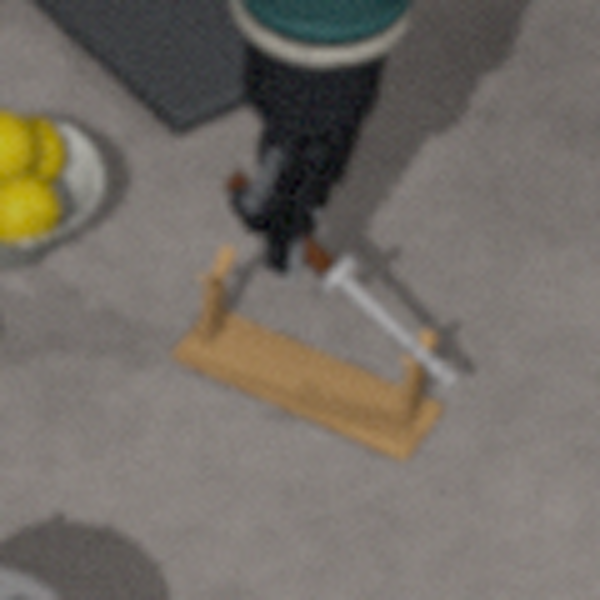

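Levelling works: the shaft is in the tip-side V and the tilt is falling. I'll continue down.

>>> play_rows([
  {"tx":0,"ty":0,"tz":0.5,"turn":0},
  {"tx":0,"ty":0,"tz":0.5,"turn":0},
  {"tx":0,"ty":0,"tz":0.5,"turn":0},
  {"tx":0,"ty":0,"tz":0.5,"turn":0},
  {"tx":0,"ty":0,"tz":0.5,"turn":0},
  {"tx":0,"ty":0,"tz":0.5,"turn":0},
  {"tx":0,"ty":0,"tz":0.5,"turn":0},
  {"tx":0,"ty":0,"tz":0,"turn":0},
])

```text
time: 37.3
tool_pos: [0.5297, -0.3298, 0.0692]
eef_rot: [-0.0, 1.0, 0.027, 0.0]
ft_force: [2.3, 0.0, 3.1]
gripper_width: 0.0122
```

Run:
```python
from h import *
go(None);rodtilt()
```

```text
t 37.3 tool [ 0.5297 -0.3298  0.0692] yaw 3.09 tilt z [-0.e+00  3.e-04 -1.e+00] w 0.0122 F [2.3 0.  3.1]
tilt deg 8.8 axis z at x=0 (mm) -9.7 579 579 xrange -13.2 30.4
```

>>> play_rows([
  {"tx":0,"ty":0,"tz":0.4,"turn":0},
  {"tx":0,"ty":0,"tz":0.4,"turn":0},
  {"tx":0,"ty":0,"tz":0.3,"turn":0},
  {"tx":0,"ty":0,"tz":0.15,"turn":0},
  {"tx":0,"ty":0,"tz":0,"turn":0},
])

```text
time: 37.98
tool_pos: [0.5294, -0.3299, 0.0567]
eef_rot: [-0.0, 1.0, 0.027, -0.0]
ft_force: [-0.2, -0.9, 4.4]
gripper_width: 0.0118
```

Run:
```python
from h import *
go(None);rodtilt()
```

```text
t 37.975 tool [ 0.5294 -0.3299  0.0567] yaw 3.08 tilt z [-5.e-04  2.e-04 -1.e+00] w 0.0118 F [-0.2 -0.9  4.4]
tilt deg 0.9 axis z at x=0 (mm) -10.0 579 578 xrange -12.4 28.7
```

>>> play_rows([
  {"tx":0,"ty":0,"tz":0.1,"turn":0},
  {"tx":0,"ty":0,"tz":0.1,"turn":0},
  {"tx":0,"ty":0,"tz":0,"turn":0},
])

```text
time: 38.4
tool_pos: [0.5296, -0.3301, 0.0554]
eef_rot: [0.0, 1.0, 0.027, -0.0]
ft_force: [-3.3, 0.8, 13.2]
gripper_width: 0.0119
```

Run:
```python
from h import *
go(None);rodtilt()
```

```text
t 38.4 tool [ 0.5296 -0.3301  0.0554] yaw 3.07 tilt z [-1.e-04 -2.e-04 -1.e+00] w 0.0119 F [-3.3  0.8 13.2]
tilt deg 0.2 axis z at x=0 (mm) -10.1 579 579 xrange -11.3 28.8
```

>>> play_rows([
  {"tx":0,"ty":0,"tz":-0.5,"turn":0},
  {"tx":0,"ty":0,"tz":-1.5,"turn":0},
  {"tx":0,"ty":0,"tz":-3,"turn":0},
  {"tx":0,"ty":0,"tz":-4,"turn":0},
  {"tx":0,"ty":0,"tz":-4,"turn":0},
  {"tx":0,"ty":0,"tz":-3,"turn":0},
  {"tx":0,"ty":0,"tz":-2,"turn":0},
  {"tx":0,"ty":0,"tz":-1,"turn":0},
  {"tx":0,"ty":0,"tz":0,"turn":0},
])

```text
time: 39.58
tool_pos: [0.5297, -0.3299, 0.2452]
eef_rot: [0.0, 1.0, 0.027, 0.0]
ft_force: [0.8, -0.2, -1.1]
gripper_width: 0.0121
```

Run:
```python
from h import *
go(None);rodtilt()
a=r.camera("top");b=r.camera("side")
cv2.imwrite("pics/top23.png",a["img"])
cc=[]
for c in(a,b):
    hs=cv2.cvtColor(c["img"],cv2.COLOR_BGR2HSV)
    P=cloud(c); m=((np.hypot(P[...,0]-.4925,P[...,1]-.266)<.11)&(hs[...,1]>110)&(hs[...,0]<20)&(hs[...,0]>8)&(abs(P[...,2]-.012)<.008)).astype(np.uint8)
    m=cv2.morphologyEx(m,cv2.MORPH_OPEN,np.ones((3,3)))
    k=max(cv2.findContours(m,0,2)[0],key=cv2.contourArea)
    w=np.array([atz(c,uv,.012)[:2] for uv in k[:,0]])
    print(cv2.minAreaRect((w*1000).astype(np.float32)))
for x in r.place_of(a,"coaster")[:2]: print(x["uv"],x["conf"],atz(a,x["uv"],0))
for x in r.place_of(b,"coaster")[:2]: print(x["uv"],x["conf"],atz(b,x["uv"],0))
```

```text
t 39.575 tool [ 0.5297 -0.3299  0.2452] yaw 3.08 tilt z [ 5.e-04 -2.e-04 -1.e+00] w 0.0121 F [ 0.8 -0.2 -1.1]
tilt deg 3.5 axis z at x=0 (mm) -10.0 580 579 xrange -12.0 29.4
((493.90045166015625, 268.03033447265625), (127.80901336669922, 127.70303344726562), 1.3276386260986328)
((490.4495849609375, 271.5466003417969), (129.52381896972656, 130.81390380859375), 1.626020073890686)
[237.7, 278.4] 0.59 [0.4966246  0.26670619 0.        ]
[279.6, 336.1] 0.63 [0.49468539 0.26518066 0.        ]
```

View pics/top23.png

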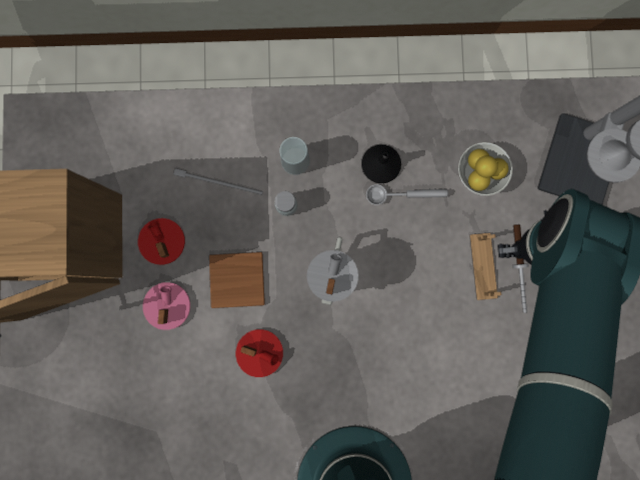

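>>> play_rows([
  {"tx":-0.5,"ty":0,"tz":2,"turn":0},
  {"tx":-0.5,"ty":0,"tz":4,"turn":0},
  {"tx":-0.5,"ty":0,"tz":4,"turn":0},
  {"tx":0,"ty":0,"tz":4,"turn":0},
  {"tx":0,"ty":0,"tz":2.5,"turn":0},
  {"tx":0,"ty":0,"tz":1.5,"turn":0},
  {"tx":0,"ty":0,"tz":0.5,"turn":0},
  {"tx":0,"ty":0,"tz":0.5,"turn":0},
  {"tx":0,"ty":0,"tz":0.3,"turn":0},
  {"tx":0,"ty":0,"tz":0,"turn":0},
])

```text
time: 41.08
tool_pos: [0.5149, -0.3312, 0.0527]
eef_rot: [0.0, 1.0, 0.027, 0.0]
ft_force: [-2.0, -0.0, 5.3]
gripper_width: 0.012
```

Run:
```python
from h import *
go(None);rodtilt()
```

```text
t 41.075 tool [ 0.5149 -0.3312  0.0527] yaw 3.07 tilt z [ 8.e-04 -9.e-04 -1.e+00] w 0.012 F [-2.  -0.   5.3]
tilt deg -1.7 axis z at x=0 (mm) -10.2 581 581 xrange -11.5 28.5
```

>>> play_rows([
  {"tx":0,"ty":0,"tz":0.25,"turn":0},
  {"tx":0,"ty":0,"tz":0,"turn":0},
  {"tx":0,"ty":0,"tz":-0.5,"turn":0},
  {"tx":0,"ty":0,"tz":-1.5,"turn":0},
  {"tx":0,"ty":0,"tz":0,"turn":0},
])

```text
time: 41.75
tool_pos: [0.5154, -0.3311, 0.0711]
eef_rot: [0.001, 1.0, 0.027, 0.001]
ft_force: [0.2, 0.6, -1.5]
gripper_width: 0.012
```

Run:
```python
from h import *
go(None);rodtilt()
```

```text
t 41.75 tool [ 0.5154 -0.3311  0.0711] yaw 3.08 tilt z [ 0.0022 -0.0012 -1.    ] w 0.012 F [ 0.2  0.6 -1.5]
tilt deg -0.9 axis z at x=0 (mm) -10.2 579 578 xrange -11.0 28.6
```

>>> play_rows([
  {"tx":0,"ty":0,"tz":-1,"turn":0},
  {"tx":0,"ty":0,"tz":-2.5,"turn":0},
  {"tx":0,"ty":0,"tz":-4,"turn":0},
  {"tx":0,"ty":0,"tz":-4,"turn":0},
  {"tx":0,"ty":-0.8,"tz":-3.5,"turn":0},
  {"tx":0.4,"ty":-1.7,"tz":-2,"turn":0},
  {"tx":0.7,"ty":-3,"tz":-0.4,"turn":0},
  {"tx":1,"ty":-4.2,"tz":0,"turn":0},
  {"tx":1,"ty":-4.2,"tz":0,"turn":0},
  {"tx":1,"ty":-4.2,"tz":0,"turn":0},
  {"tx":1,"ty":-4.2,"tz":0,"turn":0},
  {"tx":1,"ty":-4.2,"tz":0,"turn":0},
  {"tx":1,"ty":-4.2,"tz":0,"turn":0},
  {"tx":1,"ty":-4.2,"tz":0,"turn":0},
  {"tx":1,"ty":-4.2,"tz":0,"turn":0},
  {"tx":1,"ty":-4.2,"tz":0,"turn":0},
  {"tx":1,"ty":-4.2,"tz":0,"turn":0},
  {"tx":1,"ty":-4.2,"tz":0,"turn":0},
  {"tx":1,"ty":-3.8,"tz":0,"turn":0},
  {"tx":0.9,"ty":-2.3,"tz":0,"turn":0},
])

```text
time: 44.3
tool_pos: [0.6222, 0.2572, 0.2427]
eef_rot: [-0.0, 1.0, 0.028, -0.001]
ft_force: [0.6, -1.4, -1.7]
gripper_width: 0.012
```

>>> play_rows([
  {"tx":0,"ty":-1.0,"tz":0,"turn":0},
  {"tx":0,"ty":0,"tz":1.5,"turn":0},
  {"tx":0,"ty":0,"tz":2.5,"turn":0},
  {"tx":0,"ty":0,"tz":2.5,"turn":0},
  {"tx":0,"ty":0,"tz":1.5,"turn":0},
  {"tx":0,"ty":0,"tz":0.8,"turn":0},
  {"tx":0,"ty":0,"tz":0,"turn":0},
  {"tx":0,"ty":0,"tz":0,"turn":0},
])

```text
time: 45.3
tool_pos: [0.6231, 0.2641, 0.1562]
eef_rot: [-0.0, 1.0, 0.027, 0.0]
ft_force: [-0.2, -0.6, -1.0]
gripper_width: 0.0118
```

Run:
```python
from h import *
go([.6228,.2738,.155]);c=rodtilt()
a=r.camera("top");b=r.camera("side")
cv2.imwrite("pics/top24.png",a["img"]);cv2.imwrite("pics/side24.png",b["img"])
A=r.place_of(a,"rod_tip")[:2];B=r.place_of(b,"rod_tip")[:2]
for x in A: print("top",x["uv"],x["conf"],atz(a,x["uv"],.165).round(4))
for y in B: print("side",y["uv"],y["conf"],atz(b,y["uv"],.165).round(4))
for x in A:
    for y in B: t=tri([a,b],[x["uv"],y["uv"]]);print("   ",t[0].round(4),np.round(t[1],4))
print("pred tip/collar/end proj", [ (proj(a,X),proj(b,X)) for X in ([.4945,.267,.165],)])
```

```text
t 45.3 tool [0.6231 0.2641 0.1562] yaw 3.08 tilt z [ 1.e-03  5.e-04 -1.e+00] w 0.0118 F [-0.2 -0.6 -1. ]
shift cm [ 0.02 -0.97  0.12]
tilt deg -0.9 axis z at x=0 (mm) -10.2 581 581 xrange -11.0 28.3
top [380.8, 162.1] 0.42 [ 0.7369 -0.0737  0.165 ]
side [278.1, 294.7] 0.58 [0.4968 0.253  0.165 ]
    [ 0.924  -0.1774 -0.6876] [0.0067 0.0067]
pred tip/collar/end proj [(array([226.1, 278.1]), array([275. , 299.2]))]
```

View pics/top24.png

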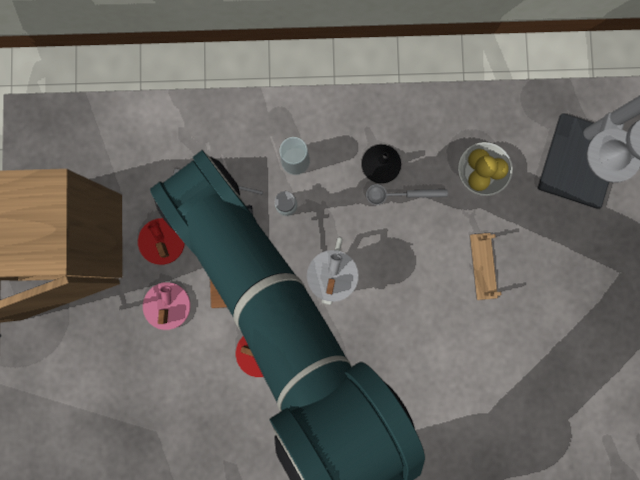

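View pics/side24.png

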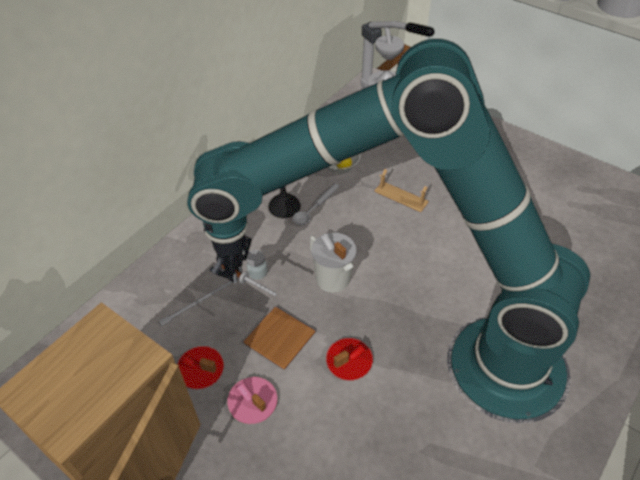

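>>> play_rows([
  {"tx":0,"ty":-0.5,"tz":0,"turn":0},
  {"tx":0,"ty":-0.5,"tz":0,"turn":0},
  {"tx":0,"ty":-0.1,"tz":0,"turn":0},
  {"tx":0,"ty":0,"tz":0,"turn":0},
  {"tx":0,"ty":0,"tz":0,"turn":0},
  {"tx":0,"ty":0,"tz":0,"turn":0},
  {"tx":0,"ty":0,"tz":0,"turn":0},
])

```text
time: 46.42
tool_pos: [0.6223, 0.2748, 0.1554]
eef_rot: [-0.0, 1.0, 0.027, -0.0]
ft_force: [0.1, -0.2, -1.5]
gripper_width: 0.0119
```

Run:
```python
from h import *
go(None);c=rodtilt()
b=r.camera("side")
cv2.imwrite("pics/side25.png",cv2.resize(b["img"][210:370,190:390],None,fx=4,fy=3.7,interpolation=2))
for y in r.place_of(b,"rod_tip")[:2]: print("side",y["uv"],y["conf"],atz(b,y["uv"],.165).round(4))
for y in r.place_of(b,"rod_collar")[:2]: print("collar",y["uv"],y["conf"],atz(b,y["uv"],.165).round(4))
for y in r.place_of(b,"coaster")[:2]: print("coaster",y["uv"],y["conf"],atz(b,y["uv"],0).round(4))
print(np.abs(r.observe()["dq"]).max())
```

```text
t 46.425 tool [0.6223 0.2748 0.1554] yaw 3.07 tilt z [-1.e-04  0.e+00 -1.e+00] w 0.0119 F [ 0.1 -0.2 -1.5]
tilt deg -0.8 axis z at x=0 (mm) -10.2 580 580 xrange -11.4 28.6
side [273.2, 298.5] 0.58 [0.4991 0.268  0.165 ]
collar [243.1, 280.0] 0.6 [0.5903 0.2696 0.165 ]
collar [324.3, 234.9] 0.23 [0.5195 0.0421 0.165 ]
coaster [278.7, 334.9] 0.69 [ 0.4987  0.2638 -0.    ]
0.0019955640250004644
```

View pics/side25.png

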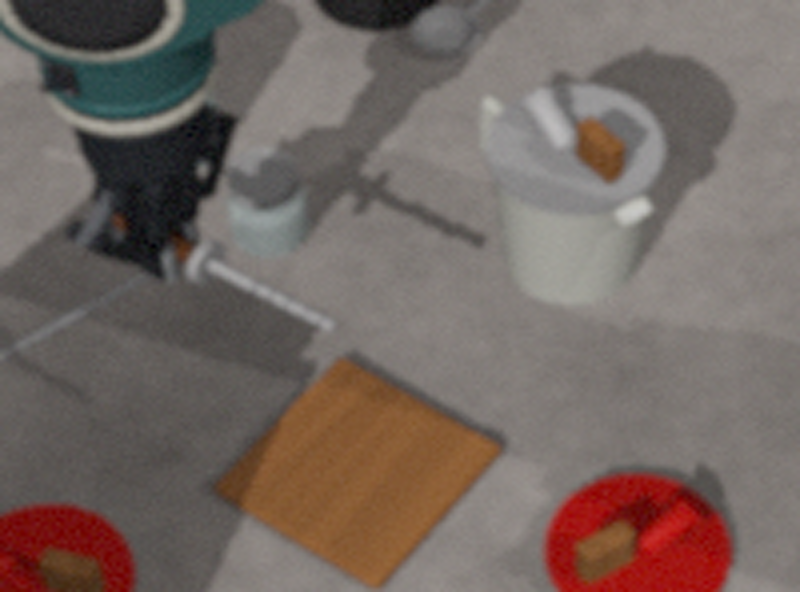

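Run:
```python
from h import *
print(r.close_job()); go(None)
```

```text
the job is handed in; nothing more can be done
None
the job is handed in; nothing more can be done
```

I handed the job in at about 46.5 s, with the lid seated on the pitcher and the rod held level above the coaster.

- **Lid:** I picked the steel lid off the coaster, ignoring the red and pink look-alikes, and set it home with the guide tube over the handle. After release its disc measured level to within 0.1°. A later side view still shows it seated.
- **Tilting the rod:** The tool only points down, so I gripped the rod from its rest and pivoted it in the fingers to about 34° by pressing its grip end on the fixed handle.
- **Insertion:** I slid the rod down the tube until its collar stopped on the mouth (about 10 N), held it there for about 1 s, then drew it right out.
- **Levelling:** I pressed the rod level on the rest while still holding it. The first attempt sprang back to 3.5°, so I pressed it again slightly past level.
- **Final checks:** The rod's tilt read -0.8° (tip slightly high) and the arm was still. The tip was about 15 cm above the coaster and within about 5 mm of its middle. I saw no other loose thing moved in the pictures.

Two checks were weaker than the rest. The top camera could not see the tip at the end because the arm hid it, so the final tip position rests on the side view and the arm's own position reading. Before insertion, the top and side views disagreed by about 2 mm on the rod's alignment with the tube, but it went in without measurable side force.

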